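Fetch the stamp from the catch-locked desk cabinet

TASK

Get the hand stamp out of the little desk cabinet. Pull the drop-front flap ajar by its knob until the safety catch holds it, reach into the gap, press the yellow catch tab down while pulling the flap open, and let the flap come all the way down; then take the stamp out, set it down gently, upright, in the grey tray, and leave the flap open and the other things where they are.

Things in the scene. Friction and masses are not known exactly. Their poses are not given: they have to be found in the camera images.
- cabinet: Brown wooden cabinet fixed to the table, 320 wide (y), 200 deep, 280 high; a green flap, hinged at its lower edge, closes its front. Clear roof (underside at 272) behind a wooden front rail (20 deep, underside at 262). Inner floor at 60; opening 296 wide. Origin: on the table under the middle of the front, at x = 0; +x points into the cabinet, z up; the flap drops towards -x.
- flap (a joint): Flap angle in rad: 0 shut, about 0.22 where the catch stops it (gap about 49 mm at the top), 1.5 fully down, level. Stiff when nearly shut; beyond about 0.15 it sinks outward slowly by itself (damped) until the catch or the stop holds it. The flap is 320 wide, rises 225 from the hinge line, is 14 thick (7 either side of the hinge line), 0.6 kg.
- flap_hinge (a point): Middle of the flap's hinge line, at (-7, 0, 50) mm of the cabinet frame. Axes turn with the flap: x towards its inner side, y along the hinge, z up the flap; at angle 0 they are parallel to the cabinet's.
- flap_knob (a point): Centre of the brass knob head on the flap's outer face, 26 in diameter, 18 long along the flap's x, at (-34, 0, 195) mm of the flap_hinge frame (30 below the flap's top edge); 18 mm of thin stem between head and flap.
- catch_tab (a point): Top centre of the yellow catch tab on the flap's inner side; (26, 85, 190) mm of the flap_hinge frame when free. Tab 34 (x, 9 to 43) by 36 (y), 6 thick. From it a 14 wide arm runs inward to a barb (x 78 to 86, 12 above the tab) that hooks behind a keeper under the front rail. With the flap down the arm sticks up about 90 mm.
- catch (a joint): How far the tab is pressed, in m, along the flap towards the hinge: 0 free, 0.014 fully down; springy, about 3 N to start, 6.5 N fully down. It must stay pressed by 0.010 or more while the flap swings from 0.22 to 0.33 rad; then the barb is past the keeper. Pulling alone does not free it.
- stamp: Hand stamp standing in the cabinet just behind the flap: red base 50 (x) by 36 (y), 22 high; round upright light-wood handle 22 in diameter from 22 to 88, top at 94. Origin: centre of the underside, z up. About 0.14 kg. Under the roof it can be reached only with the tool slanting in, 35 to 50 degrees from vertical.
- tray: Grey square tray, 150 by 150, 26 high, walls and floor 4 to 5 thick, fixed to the table. Origin: centre of the underside.
- glue: Glue bottle, 48 in diameter, 120 high, standing at the back of the cabinet. Leave alone. Origin: centre of the underside.
- pencup: Blue pen cup, 72 in diameter, 90 high, pens to 155, on the table. Leave alone. Origin: centre of the underside.
Not all that is in view belongs to the job. There is more than one size of the tray; the one meant has the size given above.

How it is judged (in metres and radians):
On the way, in this order (a step that is already met when the one before it is completed fails the run):
1. the flap is pulled ajar, on its catch (value of joint flap between 0.15 and 0.3 rad), for 0.2 s.
2. the catch is pressed while the flap is ajar (value of joint catch above 0.006 m and value of joint flap between 0.12 and 0.33 rad), for 0.05 s.
3. the flap is fully down (value of joint flap above 1.35 rad), for 0.2 s.
At the end, for the whole second after the job is handed in: The flap is down (joint above 1.35 rad); the stamp stands upright (within 0.12 rad) on the tray's floor, its centre within 55 mm of the tray's centre along both tray axes and its underside less than 12 mm above the tray's underside, at rest (value of joint flap above 1.35 rad and x of stamp in the frame of tray between -0.055 and 0.055 m and y of stamp in the frame of tray between -0.055 and 0.055 m and z of stamp in the frame of tray below 0.012 m and angle between stamp's own z axis and vertical below 0.12 rad and linear speed of stamp below 0.02 m/s); the robot touches nothing.
It fails at once if the stamp is let fall (moving faster than 0.7 m/s while the fingers do not hold it) (linear speed of stamp above 0.7 m/s and contact force between the fingers and stamp below 0.1 N).
It fails at once if the glue bottle is moved by over 30 mm (distance of glue from where it was at the start of the episode above 0.03 m).
It fails at once if the pen cup is moved by over 30 mm (distance of pencup from where it was at the start of the episode above 0.03 m).
It also fails if it takes over 67 s, if anything falls off the work surface, if the arm or the gripper's body presses on something with over 40 N, if the wrist force passes 120 N, or if a joint passes its speed limit or range.

ROBOT

A 7-joint arm with a two-finger parallel gripper is mounted at the origin on the work surface. World frame = base frame: x ahead of the robot, y to its left, z up, the work surface at z = 0. Lengths are in mm, angles in rad, forces in N, time in s.
With the tool pointing down it reaches from about 400 to 875 mm from the base axis. Payload 4.4 kg.
Tool frame: the origin (TCP) lies midway between the tips of the shut fingers; the grasp point (between the pads) lies 19 mm behind it; z points along the fingers, y is the line along which they close (so a half turn about z gives the same grasp; the last joint's range is limited). The gripper opens to 85 mm and grips with 20 to 120 N. Pads are 22 mm wide; open, the fingers measure 114 mm over their backs; the gripper's body (76 mm by 85 mm) begins 54 mm behind the grasp point. The pads swing forward as they close: fully open they stand 13 mm farther back than shut.
Start: joints at [-1.175, 0.628, 0.038, 1.517, -0.027, 0.996, -0.02], TCP at [289.593, 581.94, 200.713] pointing down, gripper open.
Joint ranges: [-3.06, 3.06], [-0.37, 2.12], [-1.25, 1.32], [0.18, 2.47], [-1.1, 4.24], [0.23, 1.98], [-2.94, 2.94]. Speed limits (rad/s): [2.57, 2.57, 3.14, 3.14, 3.14, 3.14, 3.14].

INTERFACE

Orientations are given as [roll, pitch, yaw] about the fixed x, y, z axes, in that order (R = Rz(yaw) Ry(pitch) Rx(roll)).
In Python, from cell import read_state, get_image, finish_job gives the robot as it stands.
- The arm moves only by the tool send_rows, never from a script. Its argument "series" is a list of rows, each an object of numbers: "ax", "ay", "az": the turn, a rotation vector about the tool's x, y, z in rad; "dx", "dy", "dz": the shift along the tool's x, y, z in cm; "hand": the closure, from 0 (fully open) to 1 (shut). In form: [{"ax": .., "ay": .., "az": .., "dx": .., "dy": .., "dz": .., "hand": ..}, ...]. A call has 1 to 10 rows; each row is the pose to reach, as a shift and turn from the pose commanded when the call began, along the tool's axes at that moment; what a row does not reach only later rows make up. A row lasts 1/10 s, in which the tool goes at most 50 mm and 8.59 degrees, less where a joint would pass 70% of its speed; a pose out of reach is approached as far as the arm can. A call with a gripper value outside its range is refused whole. The fingers move at their own pace and stop on an object; the grip force is fixed at half the most. Time passes only in rows, so rows that repeat a pose let the fingers close. It gives the time, the measured TCP pose, the force, the opening and the grip force at its end, in the units of the state.
- read_state(): the state, without advancing time (a new reading comes with each control period).
- get_image(name): name is "side" or "top" or "wrist"; returns a dict with "pixels" (384x512x3 uint8, red, green, blue), "mtx" (3x3 intrinsics, pixels), "k1" (the pictures are not rectified: a ray, as slopes to the right and down, at radius r is drawn at 1 + k1 r^2 times it, then the intrinsics apply), "R" (3x3) and "t" (3): a world point X has camera coordinates R X + t. Camera axes: x right, y down, z forward; pixel columns grow to the right and rows downward; lengths in mm; the calibration is good to about 2 mm. A picture is of the moment at which its call begins. There is no depth.
- finish_job(): hands the job in; it is judged then, once.
The state is a dict: "clock": time; "qpos": joint angles; "qd": joint speeds; "tau": joint torques, N m; "eef_pos": TCP position; "tool_rot": TCP orientation; "force": force on the tool from outside, world axes, zero at the start; "torque": the same for the moment, N m; "width": finger opening in mm; "gripper_force": force on a finger pad.
Only numpy, scipy, OpenCV 4.12 (cv2) and the standard library are available. Lean on these libraries where they do the work, as an engineer would, in place of code of your own. Each camera call takes 0.05 s, during which the arm holds its last target. There are 200 camera calls.

## Working session

There is one attempt and no reset: what is moved stays moved. The work goes in short steps, Python scripts to look and compute and a tool call to move; the robot and the scene stay as the last step left them, time stands still between calls to the robot, and variables do not carry over. Pictures are saved under pics/ and viewed, at most 10 in all, crops included, and the job is handed in when it is done.

Besides the shell and the picture viewer there is one more tool, called after "Emit:" in YAML: its name, and indented under it one key for each argument. send_rows: Moves the arm, as the interface text tells. Its arguments: {"type":"object","properties":{"series":{"type":"array","items":{"type":"object","properties":{"ax":{"type":"number"},"ay":{"type":"number"},"az":{"type":"number"},"dx":{"type":"number"},"dy":{"type":"number"},"dz":{"type":"number"},"hand":{"type":"number"}}}}},"required":["series"]}

```bash
mkdir -p pics; ls; python3 - <<'E'
from cell import *
import cv2,pickle
d={n:get_image(n) for n in("side","top")}
pickle.dump(d,open("im.pkl","wb"))
for n in d: cv2.imwrite(f"pics/{n}0.png",d[n]["pixels"][:,:,::-1]); print(n,d[n]["mtx"],d[n]["k1"],d[n]["R"],d[n]["t"])
print(read_state())
E
```

```text
pics
side [[393.14322471   0.         254.06472521]
 [  0.         393.14322471 190.50251705]
 [  0.           0.           1.        ]] -0.09089249009793206 [[ 0.53713487  0.84347633 -0.00581408]
 [ 0.79359532 -0.50768173 -0.3353591 ]
 [-0.28581917  0.17551904 -0.94207243]] [-333.74998728 -246.09871623 1382.86733566]
top [[485.04858419   0.         259.69551651]
 [  0.         485.04858419 195.50864148]
 [  0.           0.           1.        ]] -0.03202516612866295 [[ 0.02217664 -0.99967548  0.01253487]
 [-0.99519841 -0.02326942 -0.09507185]
 [ 0.09533267 -0.01036631 -0.99539149]] [  89.04608045  480.30188859 1393.29251623]
{'clock': 0.1, 'qpos': array([-1.17480514,  0.62926753,  0.03841841,  1.51825898, -0.0269899 ,
        0.99630411, -0.01996869]), 'qd': array([ 0.00035652, -0.00116136, -0.0002527 , -0.00239704,  0.00016132,
        0.00073666,  0.00042023]), 'tau': array([ 3.10825264e-03, -5.64527071e+01,  1.23027094e+00, -1.93970132e+01,
        1.11898652e-02,  5.55635270e-03, -7.43594285e-06]), 'eef_pos': array([289.2983786 , 581.38818108, 199.87449277]), 'tool_rot': array([-3.13987185e+00,  1.09028373e-05,  2.67985979e+00]), 'force': array([ 0.86627787, -0.29357959, -0.54008928]), 'torque': array([0.00592983, 0.03504504, 0.00780917]), 'gripper_force': 0.0, 'width': 85.44187710195202}
```

View pics/side0.png

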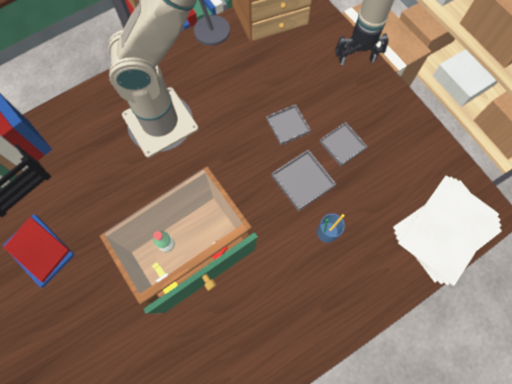

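View pics/top0.png

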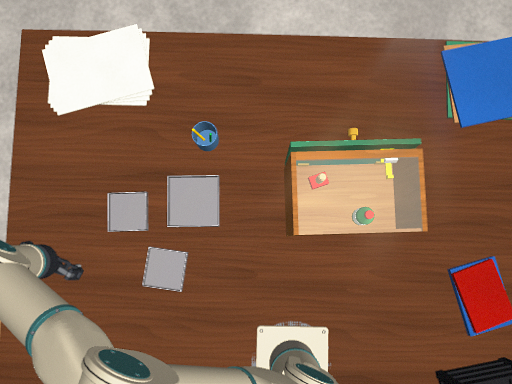

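The side view shows the cabinet with its flap facing away from the robot, knob at (209,283). In the top view the cabinet spans columns 287–427 and rows 140–235, with the knob at (353,133) and the stamp near (319,180). The largest tray is at (193,201) and the pen cup at (205,135). I'll zoom in to measure these.

```bash
cat > h.py <<'E'
import numpy as np,cv2
from scipy.spatial.transform import Rotation as Ro
def ray(im,uv):
    K=im["mtx"];p=np.array([(uv[0]-K[0,2])/K[0,0],(uv[1]-K[1,2])/K[1,1]]);s=p.copy()
    for _ in range(20): s=p/(1+im["k1"]*(s@s))
    return -im["R"].T@im["t"], im["R"].T@np.array([*s,1])
def atz(im,uv,z):
    c,d=ray(im,uv); return c+d*(z-c[2])/d[2]
def proj(im,X):
    c=np.atleast_2d(X)@im["R"].T+im["t"]; s=c[:,:2]/c[:,2:]; s=s*(1+im["k1"]*(s**2).sum(1,keepdims=True))
    return s*[im["mtx"][0,0],im["mtx"][1,1]]+im["mtx"][:2,2]
E
python3 - <<'E'
from h import *
import pickle
d=pickle.load(open("im.pkl","rb"));t=d["top"]
c=t["pixels"][115:250,275:440,::-1];cv2.imwrite("pics/c1.png",cv2.resize(c,None,fx=4.4,fy=4.4,interpolation=cv2.INTER_CUBIC))
# tray contour
hsv=cv2.cvtColor(t["pixels"],cv2.COLOR_RGB2HSV)
m=((hsv[...,1]<60)&(hsv[...,2]>90)).astype(np.uint8)
m=cv2.morphologyEx(m,cv2.MORPH_CLOSE,np.ones((5,5)))
for k in cv2.findContours(m,0,2)[0]:
    a=cv2.contourArea(k)
    if 800<a<5000:
        r=cv2.minAreaRect(k);b=cv2.boxPoints(r);P=np.array([atz(t,q,26) for q in b]);print(a,r,P.mean(0).round(1),np.linalg.norm(np.diff(P,axis=0),axis=1).round(1))
print("pencup",atz(t,(205,135),90).round(),atz(t,(205,135),45).round())
E
```

```text
1543.5 ((164.52838134765625, 268.8202819824219), (40.39430618286133, 40.342323303222656), 8.972625732421875) [260.4 368.2  26. ] [114.6 116.5 114.5]
1521.5 ((127.0, 211.5), (39.0, 40.0), 90.0) [422.5 483.6  26. ] [116.6 113.2 115.7]
2579.5 ((193.0, 200.5), (51.0, 52.0), 90.0) [459.1 293.4  26. ] [151.8 148.7 150.3]
pencup [639. 258.  90.] [649. 263.  45.]
```

View pics/c1.png

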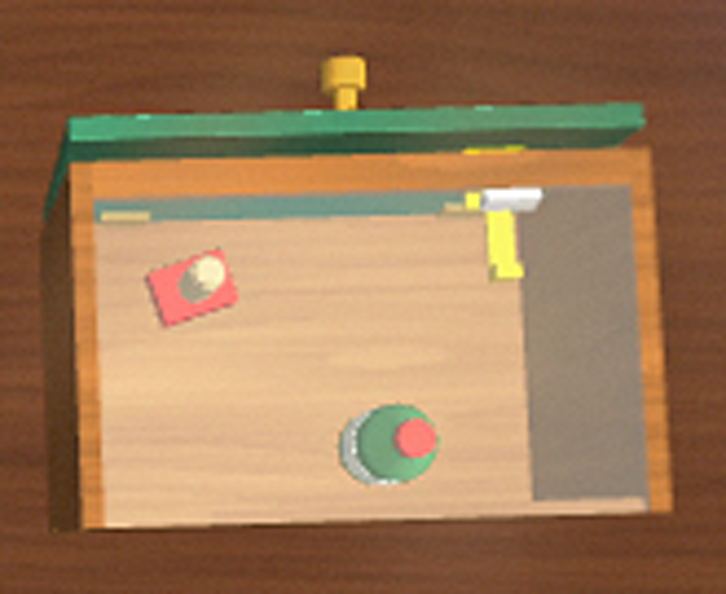

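The crop shows the cabinet's top corners at (72,163), (650,150), (672,510) and (82,528). The stamp's base centre is near (192,288) and its handle top near (209,272). The flap stands slightly open, with its outer top edge at about row 113, the knob at (344,74) and the tab at (495,150).

```bash
cat >> h.py <<'E'
def fc(u,v): return ((u+.5)/4.4-.5+275,(v+.5)/4.4-.5+115)
E
python3 - <<'E'
from h import *
import pickle
from scipy.optimize import least_squares
d=pickle.load(open("im.pkl","rb"));t=d["top"]
loc=np.array([[0,-160,280],[0,160,280],[200,160,280],[200,-160,280]])
px=np.array([fc(*p) for p in[(72,163),(650,150),(672,510),(82,528)]])
W=lambda p,L:np.atleast_2d(L)@Ro.from_euler('z',p[2]).as_matrix().T+[p[0],p[1],0]
f=lambda p:(proj(t,W(p,loc))-px).ravel()
r=least_squares(f,[600,-50,3.14],x_scale=[100,100,1]);p=r.x;print("cab",p,r.fun.round(2))
# flap angle from knob & top edges
def fl(a,L): L=np.atleast_2d(L);R=Ro.from_euler('y',-a).as_matrix();return L@R.T+[-7,0,50]
for a in (0,.02,.05,.1,.15,.2):
    q=proj(t,W(p,fl(a,[[-34-9,0,195],[-7,-160,225],[7,-160,225],[-7,160,225],[26+17,85,190]])))
    print(a,(((q-[275,115])+.5)*4.4-.5).round().tolist())
print("obs knob far face (344,57) ; outer corners (70,118),(642,104)")
R=Ro.from_euler('z',p[2]).as_matrix()
for n,uv,z in [("stampbase",(192,288),82),("stamptop",(210,272),154)]:
    X=atz(t,fc(*uv),z);print(n,X.round(1),(R.T@(X-[p[0],p[1],0])).round(1))
c=[atz(t,fc(*q),82) for q in[(147,273),(221,248),(238,297),(165,326)]]
print("edges",[(np.diff([a,b],axis=0)[0]).round(1) for a,b in zip(c,c[1:]+c[:1])])
s=d["side"];print("side stamp proj", proj(s,W(p,[[-7,0,275]])),proj(s,[X]), "cam",(-t["R"].T@t["t"]).round(),(-s["R"].T@s["t"]).round())
E
```

```text
cab [ 569.69539362 -129.64551381    3.19073452] [-0.2  -0.22 -0.02 -0.32 -0.1   0.44  0.32  0.09]
0 [[345.0, 80.0], [70.0, 139.0], [70.0, 164.0], [645.0, 125.0], [499.0, 228.0]]
0.02 [[344.0, 74.0], [69.0, 131.0], [70.0, 156.0], [645.0, 118.0], [499.0, 221.0]]
0.05 [[343.0, 64.0], [69.0, 119.0], [70.0, 144.0], [644.0, 106.0], [499.0, 210.0]]
0.1 [[341.0, 49.0], [68.0, 99.0], [69.0, 124.0], [642.0, 86.0], [499.0, 193.0]]
0.15 [[339.0, 34.0], [67.0, 80.0], [68.0, 104.0], [639.0, 68.0], [498.0, 176.0]]
0.2 [[337.0, 20.0], [66.0, 62.0], [67.0, 85.0], [637.0, 49.0], [497.0, 159.0]]
obs knob far face (344,57) ; outer corners (70,118),(642,104)
stampbase [519.8 -62.9  82. ] [ 46.5 -69.1  82. ]
stamptop [520.4 -64.2 154. ] [ 46.  -67.7 154. ]
edges [array([ 17.3, -47.2,   0. ]), array([-31.3, -11.2,   0. ]), array([-19.7,  46.5,   0. ]), array([33.8, 11.9,  0. ])]
side stamp proj [[197.83055533 267.75337726]] [[214.30293658 244.30407515]] cam [ 343.  115. 1431.] [ 770.  -86. 1218.]
```

```bash
cat >> h.py <<'E'
CAB=np.array([569.7,-129.6,3.1907]);RC=Ro.from_euler('z',CAB[2]).as_matrix()
def w(L): return RC@np.asarray(L,float)+[CAB[0],CAB[1],0]      # cabinet -> world
def inv(X): return RC.T@(np.asarray(X)-[CAB[0],CAB[1],0])
def flap(a,L): return Ro.from_euler('y',-a).apply(L)+[-7,0,50]   # flap -> cabinet
def tool(th,s=-1):  # th: slant into the cabinet
    z=np.array([np.sin(th),0,-np.cos(th)]);y=np.array([0,s,0]);return RC@np.array([np.cross(y,z),y,z]).T
def state():
    from cell import read_state
    s=read_state();return s,np.array(s["eef_pos"]),Ro.from_euler('xyz',s["tool_rot"]).as_matrix()
def delta(P,R,cur=None):
    s,p,r=state()
    if cur: p,r=cur
    return "shift cm",(r.T@(np.asarray(P)-p)/10).round(2),"turn",Ro.from_matrix(r.T@R).as_rotvec().round(3)
E
python3 - <<'E'
from h import *
k=w(flap(.055,[-34,0,195]));print("knob",k)
R=tool(0)
P=k-R[:,2]*-19; P=k+19*R[:,2]
s,p,r=state()
print("up",delta(p+[0,0,170],r));print("over",delta([k[0],k[1],370],R));print("grasp",delta(P,R,((np.array([k[0],k[1],370])),R)),P)
E
```

```text
knob [ 621.30589439 -127.06373238  242.83607949]
up ('shift cm', array([ -0.  ,  -0.03, -17.  ]), 'turn', array([0., 0., 0.]))
over ('shift cm', array([-61.29, -48.66, -16.93]), 'turn', array([-0.002, -0.   , -0.511]))
grasp ('shift cm', array([ 0.  ,  0.  , 14.62]), 'turn', array([0., 0., 0.])) [ 621.30589439 -127.06373238  223.83607949]
```

Emit:
send_rows:
  series:
    - {"dz": -5}
    - {"dz": -10}
    - {"dz": -15}
    - {"dz": -17}
    - {"dx": -61.3,"dy": -48.7,"dz": -17,"az": -0.51}
    - {"dx": -61.3,"dy": -48.7,"dz": -17,"az": -0.51}
    - {"dx": -61.3,"dy": -48.7,"dz": -17,"az": -0.51}
    - {"dx": -61.3,"dy": -48.7,"dz": -17,"az": -0.51}
    - {"dx": -61.3,"dy": -48.7,"dz": -17,"az": -0.51}
    - {"dx": -61.3,"dy": -48.7,"dz": -17,"az": -0.51}

```text
invalid input at $.series[0]: expected keys ax, ay, az, dx, dy, dz, hand
```

```bash
cat > n.py <<'E'
from h import *
s,p,r=state();k=w(flap(.055,[-34,0,195]));R=tool(0)
print(s["clock"],p,s["tool_rot"],np.round(s["qpos"],2));print(delta([k[0],k[1],370],R));print(delta(k+19*R[:,2],R))
E
python3 n.py
```

```text
0.1 [289.2983786  581.38818108 199.87449277] [-3.13987185e+00  1.09028373e-05  2.67985979e+00] [-1.17  0.63  0.04  1.52 -0.03  1.   -0.02]
('shift cm', array([-61.29, -48.66, -16.93]), 'turn', array([-0.002, -0.   , -0.511]))
('shift cm', array([-61.29, -48.64,  -2.31]), 'turn', array([-0.002, -0.   , -0.511]))
```

Emit:
send_rows:
  series:
    - {"ax": 0,"ay": 0,"az": 0,"dx": 0,"dy": 0,"dz": -5,"hand": 0}
    - {"ax": 0,"ay": 0,"az": 0,"dx": 0,"dy": 0,"dz": -10,"hand": 0}
    - {"ax": 0,"ay": 0,"az": 0,"dx": 0,"dy": 0,"dz": -15,"hand": 0}
    - {"ax": 0,"ay": 0,"az": 0,"dx": 0,"dy": 0,"dz": -17,"hand": 0}
    - {"ax": 0,"ay": 0,"az": -0.51,"dx": -61.3,"dy": -48.7,"dz": -17,"hand": 0}
    - {"ax": 0,"ay": 0,"az": -0.51,"dx": -61.3,"dy": -48.7,"dz": -17,"hand": 0}
    - {"ax": 0,"ay": 0,"az": -0.51,"dx": -61.3,"dy": -48.7,"dz": -17,"hand": 0}
    - {"ax": 0,"ay": 0,"az": -0.51,"dx": -61.3,"dy": -48.7,"dz": -17,"hand": 0}
    - {"ax": 0,"ay": 0,"az": -0.51,"dx": -61.3,"dy": -48.7,"dz": -17,"hand": 0}
    - {"ax": 0,"ay": 0,"az": -0.51,"dx": -61.3,"dy": -48.7,"dz": -17,"hand": 0}

```text
clock: 1.1
eef_pos: [417.1, 308.0, 370.5]
tool_rot: [-3.141, -0.0, -3.093]
force: [0.5, 0.4, -0.3]
width: 85.4
gripper_force: 0.0
```

```bash
python3 n.py
```

```text
1.1 [417.11518858 308.00029576 370.50149565] [-3.14136969e+00 -3.04990089e-04 -3.09338416e+00] [-0.69  0.28  0.    1.61 -0.    1.25  0.93]
('shift cm', array([-18.3 , -44.44,   0.05]), 'turn', array([-0.   , -0.   , -0.001]))
('shift cm', array([-18.3 , -44.44,  14.67]), 'turn', array([-0.   , -0.   , -0.001]))
```

Emit:
send_rows:
  series:
    - {"ax": 0,"ay": 0,"az": 0,"dx": -18.3,"dy": -44.4,"dz": 0,"hand": 0}
    - {"ax": 0,"ay": 0,"az": 0,"dx": -18.3,"dy": -44.4,"dz": 0,"hand": 0}
    - {"ax": 0,"ay": 0,"az": 0,"dx": -18.3,"dy": -44.4,"dz": 0,"hand": 0}
    - {"ax": 0,"ay": 0,"az": 0,"dx": -18.3,"dy": -44.4,"dz": 0,"hand": 0}
    - {"ax": 0,"ay": 0,"az": 0,"dx": -18.3,"dy": -44.4,"dz": 0,"hand": 0}
    - {"ax": 0,"ay": 0,"az": 0,"dx": -18.3,"dy": -44.4,"dz": 0,"hand": 0}
    - {"ax": 0,"ay": 0,"az": 0,"dx": -18.3,"dy": -44.4,"dz": 0,"hand": 0}
    - {"ax": 0,"ay": 0,"az": 0,"dx": -18.3,"dy": -44.4,"dz": 0,"hand": 0}
    - {"ax": 0,"ay": 0,"az": 0,"dx": -18.3,"dy": -44.4,"dz": 0,"hand": 0}
    - {"ax": 0,"ay": 0,"az": 0,"dx": -18.3,"dy": -44.4,"dz": 0,"hand": 0}

```text
clock: 2.1
eef_pos: [621.1, -129.4, 369.8]
tool_rot: [-3.139, -0.001, -3.098]
force: [-0.3, -0.5, 0.4]
width: 85.3
gripper_force: 0.0
```

```bash
python3 n.py; python3 -c "
from cell import *;import cv2,pickle
d=get_image('wrist');pickle.dump(d,open('wr.pkl','wb'));cv2.imwrite('pics/w1.png',d['pixels'][:,:,::-1])
from h import *
for a in (.03,.055,.08): print(a,proj(d,[w(flap(a,[-43,0,195]))]),proj(d,[w(flap(a,[-34,0,208]))]))"
```

```text
2.1 [ 621.11773263 -129.37824634  369.84755995] [-3.13934833e+00 -1.29488270e-03 -3.09780243e+00] [ 0.05  0.49  0.19  1.3  -0.09  1.36  1.85]
('shift cm', array([-0.03,  0.23, -0.02]), 'turn', array([-0.002, -0.001, -0.005]))
('shift cm', array([-0.05,  0.26, 14.6 ]), 'turn', array([-0.002, -0.001, -0.005]))
0.03 [[257.28309565 177.45291722]] [[257.32385335 172.42266821]]
0.055 [[257.2923269  181.57171856]] [[257.3354781  177.17115642]]
0.08 [[257.30068657 185.56073538]] [[257.34610572 181.77973039]]
```

View pics/w1.png

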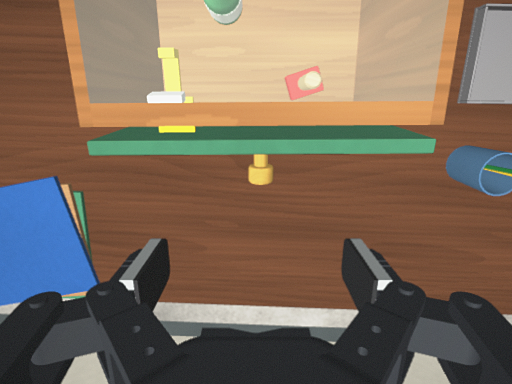

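The wrist view shows the knob at (261,180), within about 4 px of the prediction, with the fingers clear on both sides. I'll descend and grip it.

Emit:
send_rows:
  series:
    - {"ax": 0,"ay": 0,"az": 0,"dx": 0,"dy": 0.4,"dz": 4,"hand": 0}
    - {"ax": 0,"ay": 0,"az": 0,"dx": 0,"dy": 0.4,"dz": 8,"hand": 0}
    - {"ax": 0,"ay": 0,"az": 0,"dx": 0,"dy": 0.4,"dz": 11,"hand": 0}
    - {"ax": 0,"ay": 0,"az": 0,"dx": 0,"dy": 0.4,"dz": 13,"hand": 0}
    - {"ax": 0,"ay": 0,"az": 0,"dx": 0,"dy": 0.4,"dz": 14.6,"hand": 0}
    - {"ax": 0,"ay": 0,"az": 0,"dx": 0,"dy": 0.4,"dz": 14.6,"hand": 0.3}
    - {"ax": 0,"ay": 0,"az": 0,"dx": 0,"dy": 0.4,"dz": 14.6,"hand": 1}
    - {"ax": 0,"ay": 0,"az": 0,"dx": 0,"dy": 0.4,"dz": 14.6,"hand": 1}
    - {"ax": 0,"ay": 0,"az": 0,"dx": 0,"dy": 0.4,"dz": 14.6,"hand": 1}
    - {"ax": 0,"ay": 0,"az": 0,"dx": 0,"dy": 0.4,"dz": 14.6,"hand": 1}

```text
clock: 3.15
eef_pos: [621.2, -120.5, 225.6]
tool_rot: [-3.141, 0.001, -3.093]
force: [0.6, 0.1, 0.9]
width: 12.2
gripper_force: 0.3
```

```bash
python3 - <<'E'
from h import *
s,p,r=state();print(s["width"],s["force"],p)
k0=flap(.055,[-34,0,195])
for a in(.1,.15,.2,.21): print(a, (r.T@(RC@(flap(a,[-34,0,195])-k0))/10).round(2))
E
```

```text
12.180741913118062 [0.55333083 0.09778254 0.94459248] [ 621.15164302 -120.53934024  225.55885196]
0.1 [-0.86  0.    0.22]
0.15 [-1.81  0.    0.51]
0.2 [-2.74  0.    0.85]
0.21 [-2.92  0.    0.93]
```

```bash
python3 -c "
from cell import *;import cv2,pickle,numpy as np
d=get_image('wrist');e=get_image('side')
a=cv2.resize(d['pixels'][90:380,130:400],(400,430));b=cv2.resize(e['pixels'][230:330,150:270],(400,430),interpolation=2)
cv2.imwrite('pics/w2.png',np.hstack([a,b])[:,:,::-1]);print(read_state()['width'])"
```

```text
0.3053530969193509
```

View pics/w2.png

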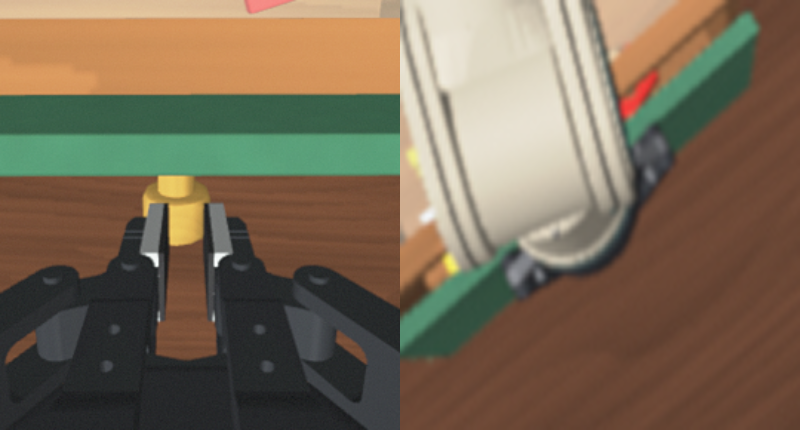

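The crop shows the fingers closing without the knob between them: pads at about (187,260) and knob at (176,210). I'll check this against the projection.

```bash
python3 - <<'E'
from h import *
from cell import get_image
d=get_image('wrist');s,p,r=state()
cr=lambda q:((q-[130,90])*[400/270,430/290]).round(0).tolist()
print(p,s["force"],"cam",(-d["R"].T@d["t"]).round(1),(d["R"].T[:,2]).round(3))
print("TCP",cr(proj(d,p)),"grasp",cr(proj(d,p-19*r[:,2])))
for a in(.04,.055,.07): print(a,"knob outer/inner/top",cr(proj(d,[w(flap(a,L)) for L in([-43,0,195],[-25,0,195],[-34,0,208],[-7,0,225],[7,0,225])])))
cv2.imwrite('pics/w3.png',np.hstack([d['pixels'],get_image('top')['pixels'][100:200,280:420].repeat(2,0).repeat(2,1)[:, :280] if 0 else d['pixels'][:0].reshape(384,0,3)]) [:,:,::-1])
E
```

```text
[ 621.21337897 -121.23990094  225.451956  ] [ 0.92103868 -2.57144286  2.01292954] cam [ 547.9 -124.4  398.2] [ 0.288  0.013 -0.957]
TCP [[185.0, 193.0]] grasp [[185.0, 213.0]]
0.04 knob outer/inner/top [[170.0, 225.0], [169.0, 183.0], [168.0, 221.0], [165.0, 169.0], [164.0, 124.0]]
0.055 knob outer/inner/top [[170.0, 231.0], [169.0, 190.0], [169.0, 228.0], [165.0, 179.0], [164.0, 135.0]]
0.07 knob outer/inner/top [[170.0, 236.0], [170.0, 196.0], [169.0, 235.0], [165.0, 189.0], [164.0, 146.0]]
```

View pics/w3.png

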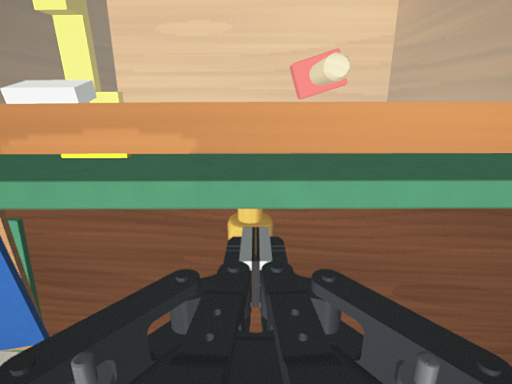

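The fingertips show at (256,228), not the projected (255,220), and they cover the knob. I'll compute where the tips really are.

```bash
python3 - <<'E'
from h import *
import pickle
from cell import get_image
d=pickle.load(open('wr.pkl','rb'))
print("f",d["mtx"][0,0],"k1",d["k1"])
# w1 pose
p=np.array([621.1,-129.4,369.8]);r=Ro.from_euler('xyz',[-3.139,-.001,-3.098]).as_matrix()
c=d["R"]@p+d["t"];print("w1 TCP in cam",c,"cam rel",(-d["R"].T@d["t"]-p))
print("tool x in cam",d["R"]@r[:,0],"z",d["R"]@r[:,2])
for X in(-11,0,11):
  for h in (13,33): print(X,h,proj(d,[p+r@[X,y,-h] for y in(-42.5,42.5)]).round().tolist())
E
```

```text
f 294.5134022454206 k1 -0.011031850643864437
w1 TCP in cam [ -0.36546701  20.49244445 186.44803398] cam rel [-72.84148515  -2.57076044 172.8307046 ]
tool x in cam [ 9.11912593e-05 -9.58069774e-01 -2.86534988e-01] z [-0.00116161 -0.2865349   0.9580691 ]
-11 13 [[184.0, 246.0], [325.0, 246.0]]
-11 33 [[175.0, 264.0], [334.0, 264.0]]
0 13 [[183.0, 229.0], [326.0, 229.0]]
0 33 [[174.0, 245.0], [335.0, 245.0]]
11 13 [[181.0, 212.0], [328.0, 212.0]]
11 33 [[172.0, 226.0], [337.0, 226.0]]
```

The geometry shows the real fingertips sit about 31 mm short of the reported TCP. They closed just above the knob, and nothing moved. I'll open, descend 31 mm and grip again.

Emit:
send_rows:
  series:
    - {"ax": 0,"ay": 0,"az": 0,"dx": 0,"dy": -0.3,"dz": 0,"hand": 0}
    - {"ax": 0,"ay": 0,"az": 0,"dx": 0,"dy": -0.3,"dz": 0,"hand": 0}
    - {"ax": 0,"ay": 0,"az": 0,"dx": 0,"dy": -0.3,"dz": 0,"hand": 0}
    - {"ax": 0,"ay": 0,"az": 0,"dx": 0,"dy": -0.3,"dz": 0,"hand": 0}
    - {"ax": 0,"ay": 0,"az": 0,"dx": 0,"dy": -0.3,"dz": 0,"hand": 0}
    - {"ax": 0,"ay": 0,"az": 0,"dx": 0,"dy": -0.3,"dz": 0,"hand": 0}
    - {"ax": 0,"ay": 0,"az": 0,"dx": 0,"dy": -0.3,"dz": 0,"hand": 0}
    - {"ax": 0,"ay": 0,"az": 0,"dx": 0,"dy": -0.3,"dz": 1,"hand": 0}
    - {"ax": 0,"ay": 0,"az": 0,"dx": 0,"dy": -0.3,"dz": 2,"hand": 0}
    - {"ax": 0,"ay": 0,"az": 0,"dx": 0,"dy": -0.3,"dz": 3.1,"hand": 0}

```text
clock: 4.3
eef_pos: [620.5, -123.4, 192.4]
tool_rot: [3.141, -0.001, -3.093]
force: [0.0, 0.4, 0.5]
width: 85.5
gripper_force: 0.0
```

Emit:
send_rows:
  series:
    - {"ax": 0,"ay": 0,"az": 0,"dx": 0,"dy": 0,"dz": 0,"hand": 1}
    - {"ax": 0,"ay": 0,"az": 0,"dx": 0,"dy": 0,"dz": 0,"hand": 1}
    - {"ax": 0,"ay": 0,"az": 0,"dx": 0,"dy": 0,"dz": 0,"hand": 1}
    - {"ax": 0,"ay": 0,"az": 0,"dx": 0,"dy": 0,"dz": 0,"hand": 1}
    - {"ax": 0,"ay": 0,"az": 0,"dx": 0,"dy": 0,"dz": 0,"hand": 1}
    - {"ax": 0,"ay": 0,"az": 0,"dx": 0,"dy": 0,"dz": 0,"hand": 1}
    - {"ax": 0,"ay": 0,"az": 0,"dx": 0,"dy": 0,"dz": 0,"hand": 1}

```text
clock: 5.0
eef_pos: [621.5, -124.3, 194.4]
tool_rot: [-3.14, 0.002, -3.094]
force: [1.0, -3.2, 2.7]
width: 24.2
gripper_force: 58.8
```

Emit:
send_rows:
  series:
    - {"ax": 0,"ay": 0,"az": 0,"dx": -0.3,"dy": 0,"dz": 0.07,"hand": 1}
    - {"ax": 0,"ay": 0,"az": 0,"dx": -0.6,"dy": 0,"dz": 0.15,"hand": 1}
    - {"ax": 0,"ay": 0,"az": 0,"dx": -0.9,"dy": 0,"dz": 0.22,"hand": 1}
    - {"ax": 0,"ay": 0,"az": 0,"dx": -1.2,"dy": 0,"dz": 0.32,"hand": 1}
    - {"ax": 0,"ay": 0,"az": 0,"dx": -1.5,"dy": 0,"dz": 0.4,"hand": 1}
    - {"ax": 0,"ay": 0,"az": 0,"dx": -1.8,"dy": 0,"dz": 0.5,"hand": 1}
    - {"ax": 0,"ay": 0,"az": 0,"dx": -2.1,"dy": 0,"dz": 0.6,"hand": 1}
    - {"ax": 0,"ay": 0,"az": 0,"dx": -2.4,"dy": 0,"dz": 0.72,"hand": 1}
    - {"ax": 0,"ay": 0,"az": 0,"dx": -2.7,"dy": 0,"dz": 0.84,"hand": 1}
    - {"ax": 0,"ay": 0,"az": 0,"dx": -2.75,"dy": 0,"dz": 0.85,"hand": 1}

```text
clock: 6.0
eef_pos: [648.5, -122.9, 185.9]
tool_rot: [-3.141, -0.0, -3.093]
force: [-1.9, -3.4, 8.1]
width: 23.8
gripper_force: 59.9
```

```bash
cat >> h.py <<'E'
def yedge(d,a):  # predicted image points of flap top edges
    return proj(d,[w(flap(a,L)) for L in([-7,-60,225],[7,-60,225])]).round(1).tolist()
E
python3 - <<'E'
from h import *
from cell import get_image
s,p,r=state();print(p,s["force"])
d=get_image('wrist')
hsv=cv2.cvtColor(d["pixels"],cv2.COLOR_RGB2HSV)
for a in(.15,.18,.2,.22): print(a,yedge(d,a))
u=int(yedge(d,.2)[0][0]);print(u,[(v,*hsv[v,u].tolist()) for v in range(130,300,6)])
E
```

```text
[ 648.52912208 -122.87108723  185.89198977] [-1.93089297 -3.38380281  8.07405531]
0.15 [[429.8, 233.7], [441.3, 195.2]]
0.18 [[424.2, 250.0], [435.8, 214.5]]
0.2 [[420.5, 260.0], [432.0, 226.6]]
0.22 [[416.8, 269.5], [428.3, 238.0]]
420 [(130, 72, 100, 117), (136, 72, 106, 125), (142, 73, 104, 123), (148, 72, 106, 125), (154, 72, 103, 119), (160, 72, 107, 124), (166, 73, 111, 122), (172, 72, 105, 119), (178, 73, 106, 120), (184, 73, 104, 120), (190, 73, 106, 123), (196, 73, 105, 122), (202, 73, 103, 119), (208, 71, 101, 121), (214, 71, 107, 122), (220, 73, 106, 116), (226, 74, 111, 177), (232, 74, 112, 175), (238, 74, 112, 173), (244, 74, 109, 175), (250, 74, 113, 174), (256, 15, 107, 121), (262, 11, 131, 123), (268, 11, 133, 127), (274, 11, 134, 126), (280, 11, 130, 126), (286, 11, 130, 122), (292, 10, 134, 120), (298, 10, 133, 111)]
```

Emit:
send_rows:
  series:
    - {"ax": 0,"ay": 0,"az": 0,"dx": 0,"dy": 0,"dz": 0,"hand": 0}
    - {"ax": 0,"ay": 0,"az": 0,"dx": 0,"dy": 0,"dz": 0,"hand": 0}
    - {"ax": 0,"ay": 0,"az": 0,"dx": 0,"dy": 0,"dz": 0,"hand": 0}
    - {"ax": 0,"ay": 0,"az": 0,"dx": 0,"dy": 0,"dz": 0,"hand": 0}
    - {"ax": 0,"ay": 0,"az": 0,"dx": 0,"dy": 0,"dz": 0,"hand": 0}
    - {"ax": 0,"ay": 0,"az": 0,"dx": 0,"dy": 0,"dz": -4,"hand": 0}
    - {"ax": 0,"ay": 0,"az": 0,"dx": 0,"dy": 0,"dz": -8,"hand": 0}
    - {"ax": 0,"ay": 0,"az": 0,"dx": 0,"dy": 0,"dz": -13,"hand": 0.5}
    - {"ax": 0,"ay": 0,"az": 0,"dx": 0,"dy": 0,"dz": -15,"hand": 1}
    - {"ax": 0,"ay": 0,"az": 0,"dx": 0,"dy": 0,"dz": -15,"hand": 1}

```text
clock: 7.05
eef_pos: [650.4, -122.6, 339.6]
tool_rot: [-3.14, 0.008, -3.093]
force: [0.2, -0.3, -0.1]
width: 44.2
gripper_force: 0.0
```

```bash
cat >> h.py <<'E'
TOFF=31
def tip(a,x,y,z,dt=None):  # eef pose for shut tips at flap-local point, tool parallel to flap
    R=tool(a);return w(flap(a,[x,y,z]))+TOFF*R[:,2],R
E
python3 - <<'E'
from h import *
from cell import get_image
s,p,r=state();print(p,s["force"],s["width"],np.round(s["qpos"],2))
d=get_image('wrist')
for a in(.2,.22,.24): print(a,yedge(d,a),"tab",proj(d,[w(flap(a,[x,y,190])) for x,y in((9,67),(43,103))]).round().tolist())
cv2.imwrite("pics/w4.png",d["pixels"][:,:,::-1])
for z in (260,195,190,176): print(z,delta(*tip(.22,19,85,z)))
E
```

```text
[ 650.35063876 -122.64637144  339.58503607] [ 0.18044548 -0.30485283 -0.0622053 ] 44.16321489858048 [ 0.04  0.55  0.18  1.29 -0.1   1.31  1.84]
0.2 [[322.7, 162.5], [324.6, 146.7]] tab [[179.0, 131.0], [132.0, 93.0]]
0.22 [[322.1, 167.3], [324.0, 151.9]] tab [[179.0, 135.0], [133.0, 98.0]]
0.24 [[321.5, 171.9], [323.4, 157.0]] tab [[180.0, 139.0], [133.0, 103.0]]
260 ('shift cm', array([ 4.13, -8.84,  5.91]), 'turn', array([-0.   ,  0.223, -0.001]))
195 ('shift cm', array([ 5.56, -8.84, 12.25]), 'turn', array([-0.   ,  0.223, -0.001]))
190 ('shift cm', array([ 5.68, -8.84, 12.74]), 'turn', array([-0.   ,  0.223, -0.001]))
176 ('shift cm', array([ 5.99, -8.84, 14.1 ]), 'turn', array([-0.   ,  0.223, -0.001]))
```

View pics/w4.png

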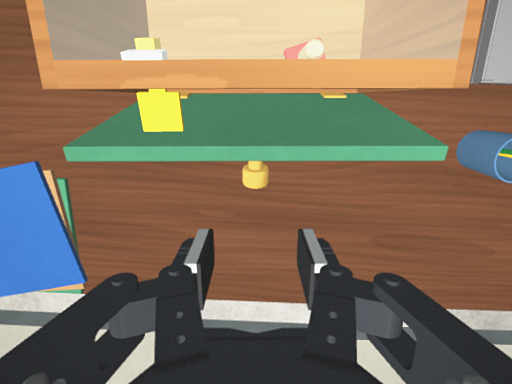

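The flap is ajar at about 0.2 rad. The yellow tab is at cols 139–184, rows 90–131, so the cabinet lies about 3 mm further toward +y than I fitted. I'll correct for that.

```bash
sed -i 's/-129.6,3.1907/-126.6,3.1907/' h.py; python3 - <<'E'
from h import *
for z in (260,200): print(z,delta(*tip(.2,21,85,z)))
E
```

```text
260 ('shift cm', array([ 4.76, -8.54,  5.81]), 'turn', array([-0.   ,  0.203, -0.001]))
200 ('shift cm', array([ 5.97, -8.54, 11.69]), 'turn', array([-0.   ,  0.203, -0.001]))
```

Emit:
send_rows:
  series:
    - {"ax": 0,"ay": 0.1,"az": 0,"dx": 2.4,"dy": -4.2,"dz": 0,"hand": 1}
    - {"ax": 0,"ay": 0.2,"az": 0,"dx": 4.76,"dy": -8.54,"dz": 2,"hand": 1}
    - {"ax": 0,"ay": 0.2,"az": 0,"dx": 4.76,"dy": -8.54,"dz": 4,"hand": 1}
    - {"ax": 0,"ay": 0.2,"az": 0,"dx": 4.76,"dy": -8.54,"dz": 5.81,"hand": 1}
    - {"ax": 0,"ay": 0.2,"az": 0,"dx": 4.76,"dy": -8.54,"dz": 5.81,"hand": 1}
    - {"ax": 0,"ay": 0.2,"az": 0,"dx": 5.17,"dy": -8.54,"dz": 7.8,"hand": 1}
    - {"ax": 0,"ay": 0.2,"az": 0,"dx": 5.57,"dy": -8.54,"dz": 9.8,"hand": 1}
    - {"ax": 0,"ay": 0.2,"az": 0,"dx": 5.97,"dy": -8.54,"dz": 11.7,"hand": 1}
    - {"ax": 0,"ay": 0.2,"az": 0,"dx": 5.97,"dy": -8.54,"dz": 11.7,"hand": 1}

```text
clock: 8.0
eef_pos: [590.7, -209.2, 216.0]
tool_rot: [3.139, -0.206, -3.093]
force: [-0.6, 1.2, 0.7]
width: 0.0
gripper_force: 0.0
```

```bash
python3 - <<'E'
from h import *
from cell import get_image
s,p,r=state();print(p,s["force"],s["width"])
R=tool(.2)
t=p-TOFF*r[:,2];L=Ro.from_euler('y',.2).apply(inv(t)-[-7,0,50]);print("tip in flap frame",L)
d=get_image('wrist');cv2.imwrite("pics/w5.png",d["pixels"][:,:,::-1])
for a in(.18,.2,.22): print(a,yedge(d,a))
E
```

```text
[ 590.66974661 -209.206301    215.96336193] [-0.59488214  1.15597886  0.73447587] 0.01038962135822191
tip in flap frame [ 23.1066846   83.60676165 195.61932674]
0.18 [[561.1, 320.6], [569.6, 294.6]]
0.2 [[558.0, 328.3], [567.0, 303.3]]
0.22 [[554.9, 335.8], [564.3, 311.6]]
```

View pics/w5.png

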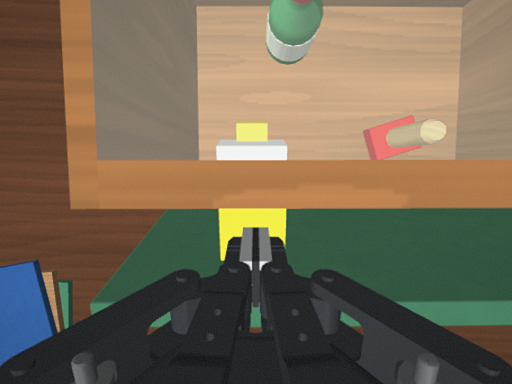

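Shut fingertips at (256,228) sit over the yellow tab (cols 219–287, rows 208–260). Now I'll press down.

Emit:
send_rows:
  series:
    - {"ax": 0,"ay": 0,"az": 0,"dx": 0,"dy": 0,"dz": 0.4,"hand": 1}
    - {"ax": 0,"ay": 0,"az": 0,"dx": 0,"dy": 0,"dz": 0.8,"hand": 1}
    - {"ax": 0,"ay": 0,"az": 0,"dx": 0,"dy": 0,"dz": 1.0,"hand": 1}
    - {"ax": 0,"ay": 0,"az": 0,"dx": 0,"dy": 0,"dz": 1.0,"hand": 1}

```text
clock: 8.45
eef_pos: [591.5, -210.5, 209.1]
tool_rot: [-3.141, -0.198, -3.093]
force: [0.0, -0.6, 3.5]
width: 0.2
gripper_force: 1.5
```

Emit:
send_rows:
  series:
    - {"ax": 0,"ay": 0,"az": 0,"dx": 0,"dy": 0,"dz": 0.4,"hand": 1}
    - {"ax": 0,"ay": 0,"az": 0,"dx": 0,"dy": 0,"dz": 0.4,"hand": 1}

```text
clock: 8.65
eef_pos: [590.4, -210.6, 204.6]
tool_rot: [-3.141, -0.199, -3.093]
force: [2.1, -1.5, 4.0]
width: -0.1
gripper_force: 2.1
```

Emit:
send_rows:
  series:
    - {"ax": 0,"ay": 0,"az": 0,"dx": 0,"dy": 0,"dz": 0.4,"hand": 1}
    - {"ax": 0,"ay": 0,"az": 0,"dx": 0,"dy": 0,"dz": 0.4,"hand": 1}

```text
clock: 8.85
eef_pos: [589.4, -210.7, 200.6]
tool_rot: [-3.141, -0.199, -3.093]
force: [1.1, 0.3, 5.5]
width: 0.2
gripper_force: 2.6
```

Emit:
send_rows:
  series:
    - {"ax": 0,"ay": 0,"az": 0,"dx": 0,"dy": 0,"dz": 0.3,"hand": 1}
    - {"ax": 0,"ay": 0,"az": 0,"dx": 0,"dy": 0,"dz": 0.3,"hand": 1}

```text
clock: 9.05
eef_pos: [588.9, -210.7, 197.9]
tool_rot: [-3.141, -0.199, -3.094]
force: [-0.0, -0.5, 6.0]
width: 0.0
gripper_force: 3.0
```

Emit:
send_rows:
  series:
    - {"ax": 0,"ay": 0,"az": 0,"dx": 0,"dy": 0,"dz": 0.2,"hand": 1}
    - {"ax": 0,"ay": 0,"az": 0,"dx": 0,"dy": 0,"dz": 0.2,"hand": 1}

```text
clock: 9.25
eef_pos: [588.9, -210.7, 196.7]
tool_rot: [-3.141, -0.198, -3.093]
force: [0.9, 0.7, 7.5]
width: 0.0
gripper_force: 3.7
```

```bash
python3 - <<'E'
from h import *
s,p,r=state();print(p,s["force"],r.T@s["force"])
for a0 in(.2,.22):
  L=Ro.from_euler('y',a0).apply(inv(p-TOFF*r[:,2])-[-7,0,50]);print("tip flap frame",a0,L)
  for a in (.25,.3,.35,.4,.45): print(a,delta(*tip(a,L[0]-4,L[1],L[2])))
E
```

```text
[ 588.8583286  -210.73211173  196.67021441] [0.87697464 0.74082077 7.53029631] [ 0.59069324  0.6936144  -7.56262143]
tip flap frame 0.2 [ 21.34188029  84.96004728 176.33695984]
0.25 ('shift cm', array([-1.12,  0.  , -0.07]), 'turn', array([-0.   ,  0.052, -0.001]))
0.3 ('shift cm', array([-1.85,  0.  , -0.1 ]), 'turn', array([-0.   ,  0.102, -0.001]))
0.35 ('shift cm', array([-2.59,  0.  , -0.09]), 'turn', array([-0.   ,  0.152, -0.001]))
0.4 ('shift cm', array([-3.32,  0.  , -0.05]), 'turn', array([-0.   ,  0.202, -0.001]))
0.45 ('shift cm', array([-4.04,  0.  ,  0.03]), 'turn', array([-0.   ,  0.252, -0.001]))
tip flap frame 0.22 [ 24.86411614  84.96004728 175.87488447]
0.25 ('shift cm', array([-0.77,  0.  , -0.04]), 'turn', array([-0.   ,  0.052, -0.001]))
0.3 ('shift cm', array([-1.5 ,  0.  , -0.09]), 'turn', array([-0.   ,  0.102, -0.001]))
0.35 ('shift cm', array([-2.23,  0.  , -0.1 ]), 'turn', array([-0.   ,  0.152, -0.001]))
0.4 ('shift cm', array([-2.96,  0.  , -0.07]), 'turn', array([-0.   ,  0.202, -0.001]))
0.45 ('shift cm', array([-3.69,  0.  , -0.01]), 'turn', array([-0.   ,  0.252, -0.001]))
```

Emit:
send_rows:
  series:
    - {"ax": 0,"ay": 0.01,"az": 0,"dx": -0.3,"dy": 0,"dz": 0.05,"hand": 1}
    - {"ax": 0,"ay": 0.02,"az": 0,"dx": -0.6,"dy": 0,"dz": 0.03,"hand": 1}
    - {"ax": 0,"ay": 0.04,"az": 0,"dx": -0.9,"dy": 0,"dz": 0.03,"hand": 1}
    - {"ax": 0,"ay": 0.055,"az": 0,"dx": -1.2,"dy": 0,"dz": 0.03,"hand": 1}
    - {"ax": 0,"ay": 0.075,"az": 0,"dx": -1.5,"dy": 0,"dz": 0.02,"hand": 1}
    - {"ax": 0,"ay": 0.095,"az": 0,"dx": -1.8,"dy": 0,"dz": 0.0,"hand": 1}
    - {"ax": 0,"ay": 0.115,"az": 0,"dx": -2.1,"dy": 0,"dz": 0.0,"hand": 1}
    - {"ax": 0,"ay": 0.135,"az": 0,"dx": -2.4,"dy": 0,"dz": 0.0,"hand": 1}

```text
clock: 10.05
eef_pos: [613.1, -209.6, 193.0]
tool_rot: [-3.14, -0.332, -3.093]
force: [3.2, 0.9, 11.8]
width: -0.1
gripper_force: 5.9
```

```bash
cat > q.py <<'E'
from h import *
from cell import get_image
s,p,r=state();print(s["clock"],p,s["force"],"tool frame",r.T@s["force"])
d=get_image('wrist');hsv=cv2.cvtColor(d["pixels"],cv2.COLOR_RGB2HSV)
best=[]
# flap outer top edge visible in wrist view: columns away from hand
for Y in(-60,-100):
  for a in np.arange(.15,.6,.01):
    q=proj(d,[w(flap(a,[-7,Y,225]))])[0]
    if 0<=q[0]<511 and 6<q[1]<377:
        v,u=int(q[1]),int(q[0]);g=lambda z:(60<hsv[z,u,0]<85)&(hsv[z,u,1]>70)
        if g(v-3) and not g(v+3): best.append((Y,round(a,2)))
print(best)
E
python3 q.py
```

```text
10.05 [ 613.12501229 -209.62513344  193.04449519] [ 3.20268792  0.90929562 11.80178337] tool frame [  0.78591259   0.73859073 -12.21486571]
[]
```

```bash
python3 - <<'E'
from h import *
s,p,r=state()
for a0 in(.33,.35,.37): print(a0,Ro.from_euler('y',a0).apply(inv(p-TOFF*r[:,2])-[-7,0,50]))
for a in (.4,.45,.5): print(a,delta(*tip(a,17,85,176)))
E
```

```text
0.33 [ 14.44234008  85.09583717 176.89644182]
0.35 [ 17.97714468  85.09583717 176.57223617]
0.37 [ 21.50475867  85.09583717 176.17740398]
0.4 ('shift cm', array([-0.77,  0.02,  0.  ]), 'turn', array([-0.002,  0.068, -0.   ]))
0.45 ('shift cm', array([-1.5 ,  0.02, -0.01]), 'turn', array([-0.002,  0.118, -0.   ]))
0.5 ('shift cm', array([-2.23,  0.02,  0.01]), 'turn', array([-0.002,  0.168, -0.   ]))
```

Emit:
send_rows:
  series:
    - {"ax": 0,"ay": 0.025,"az": 0,"dx": -0.35,"dy": 0,"dz": -0.05,"hand": 1}
    - {"ax": 0,"ay": 0.05,"az": 0,"dx": -0.7,"dy": 0,"dz": -0.05,"hand": 1}
    - {"ax": 0,"ay": 0.075,"az": 0,"dx": -1.05,"dy": 0,"dz": -0.05,"hand": 1}
    - {"ax": 0,"ay": 0.1,"az": 0,"dx": -1.4,"dy": 0,"dz": -0.05,"hand": 1}
    - {"ax": 0,"ay": 0.125,"az": 0,"dx": -1.75,"dy": 0,"dz": -0.05,"hand": 1}
    - {"ax": 0,"ay": 0.14,"az": 0,"dx": -2.0,"dy": 0,"dz": -0.05,"hand": 1}
    - {"ax": 0,"ay": 0.14,"az": 0,"dx": -2.1,"dy": 0,"dz": -0.05,"hand": 1}

```text
clock: 10.8
eef_pos: [634.4, -208.5, 186.4]
tool_rot: [-3.139, -0.47, -3.093]
force: [5.7, -0.7, 11.6]
width: 0.1
gripper_force: 6.7
```

```bash
python3 - <<'E'
from h import *
from cell import get_image
s,p,r=state();print(p,s["force"],r.T@s["force"])
d=get_image('side');cv2.imwrite("pics/s6.png",cv2.resize(d["pixels"][180:340,90:300,::-1],None,fx=3.5,fy=3.5,interpolation=2))
for a in(.3,.4,.5,.6): print(a,((proj(d,[w(flap(a,[7,y,225])) for y in(-160,160)])-[90,180])*3.5).round().tolist())
E
```

```text
[ 634.36694578 -208.5496629   186.44209961] [ 5.68967559 -0.69683356 11.62755721] [  0.22447639  -1.00197611 -12.92299216]
0.3 [[622.0, 244.0], [231.0, 518.0]]
0.4 [[639.0, 271.0], [250.0, 545.0]]
0.5 [[656.0, 297.0], [269.0, 572.0]]
0.6 [[672.0, 322.0], [288.0, 596.0]]
```

View pics/s6.png

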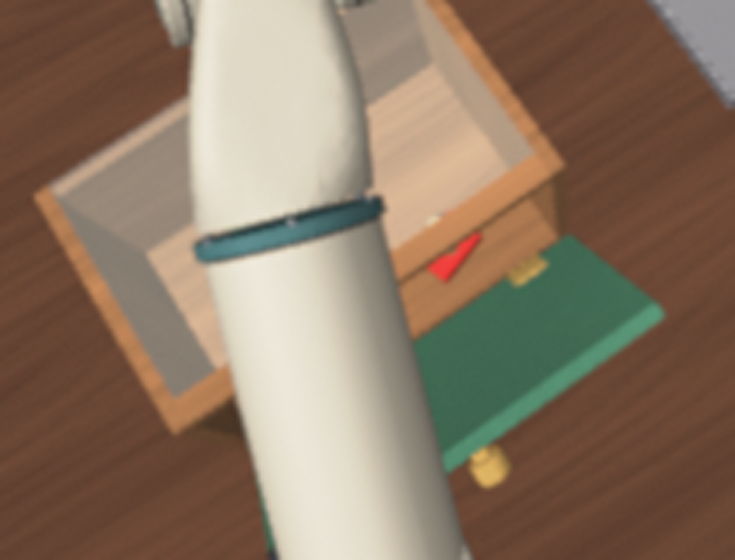

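The side view shows the flap past the catch: its far corner is at (662,308), which is about 0.5 rad. I'll back off along the tool axis and let it sink.

Emit:
send_rows:
  series:
    - {"ax": 0,"ay": 0,"az": 0,"dx": 0,"dy": 0,"dz": -2,"hand": 1}
    - {"ax": 0,"ay": 0,"az": 0,"dx": 0,"dy": 0,"dz": -6,"hand": 1}
    - {"ax": 0,"ay": 0,"az": 0,"dx": 0,"dy": 0,"dz": -10,"hand": 1}
    - {"ax": 0,"ay": 0,"az": 0,"dx": 0,"dy": 0,"dz": -14,"hand": 0}
    - {"ax": 0,"ay": 0,"az": 0,"dx": 0,"dy": 0,"dz": -16,"hand": 0}
    - {"ax": 0,"ay": 0,"az": 0,"dx": 0,"dy": 0,"dz": -16,"hand": 0}
    - {"ax": 0,"ay": 0,"az": 0,"dx": 0,"dy": 0,"dz": -16,"hand": 0}

```text
clock: 11.55
eef_pos: [694.5, -216.9, 343.7]
tool_rot: [-3.057, -0.325, 3.136]
force: [-1.9, -4.4, 1.0]
width: 58.2
gripper_force: 0.0
```

```bash
cat > m.py <<'E'
from h import *
from cell import get_image
import pickle,sys
s,p,r=state();print(s["clock"],p,s["force"],np.round(s["qpos"],2))
d=get_image('wrist');t=get_image('top');pickle.dump([d,t],open('wt.pkl','wb'))
for n,im in(("wrist",d),("top",t)):
    hsv=cv2.cvtColor(im["pixels"],cv2.COLOR_RGB2HSV)
    m=(((hsv[...,0]<8)|(hsv[...,0]>172))&(hsv[...,1]>110)&(hsv[...,2]>110)).astype(np.uint8)
    for i,(x,y,ww,hh,a) in enumerate(cv2.connectedComponentsWithStats(m)[2][1:]):
        if a>40:
            X=atz(im,(x+ww/2,y+hh/2),82);print(n,x,y,ww,hh,a,X.round(1),inv(X).round(1))
    print(n,"pred base",proj(im,[[520,-63,82],[520,-63,154]]).round().tolist())
    for a in (1.2,1.35,1.5): print(a,proj(im,[w(flap(a,[7,-160,225])),w(flap(a,[7,160,225]))]).round().tolist())
    g=(abs(hsv[...,0].astype(int)-74)<10)&(hsv[...,1]>90); ys,xs=np.where(g);print("green rows",ys.min(),ys.max(),"cols",xs.min(),xs.max())
E
python3 m.py
```

```text
11.55 [ 694.51071063 -216.88325945  343.69871517] [-1.91094907 -4.40081537  0.98388684] [ 0.07  0.99  0.59  0.51 -0.29  1.98  1.98]
wrist 352 82 43 32 626 [526.8 -62.8  82. ] [ 39.8 -65.8  82. ]
wrist pred base [[373.0, 94.0], [392.0, 73.0]]
1.2 [[473.0, 278.0], [221.0, 281.0]]
1.35 [[458.0, 280.0], [226.0, 282.0]]
1.5 [[445.0, 278.0], [230.0, 280.0]]
green rows 0 355 cols 0 506
top 309 175 6 14 48 [514.  -45.4  82. ] [ 51.7 -83.9  82. ]
top 453 259 59 74 2697 [ 206.4 -524.7   82. ] [382.4 379.8  82. ]
top pred base [[318.0, 180.0], [322.0, 177.0]]
1.2 [[283.0, 84.0], [399.0, 82.0]]
1.35 [[282.0, 84.0], [395.0, 82.0]]
1.5 [[282.0, 86.0], [392.0, 84.0]]
green rows 41 383 cols 209 511
```

```bash
cat > kin.py <<'E'
import numpy as np,itertools
from scipy.optimize import least_squares
from scipy.spatial.transform import Rotation as Ro
LO=np.array([-3.06,-.37,-1.25,.18,-1.1,.23,-2.94]);HI=np.array([3.06,2.12,1.32,2.47,4.24,1.98,2.94])
def fk(q,sg,g):
    b,c,h,L1,a1,L2,a2,Lt,at=g; v=np.array(sg)*q;T=Ro.from_euler('z',b);p=np.array([0,0,h])
    T=T*Ro.from_euler('z',v[0])*Ro.from_euler('y',v[1]); p=p+T.apply([0,0,L1])
    T=T*Ro.from_euler('z',v[2]);p=p+T.apply([a1,0,0]);T=T*Ro.from_euler('y',v[3]);p=p+T.apply([a2,0,L2])
    T=T*Ro.from_euler('z',v[4])*Ro.from_euler('y',v[5]);p=p+T.apply([at,0,Lt]);return p,(T*Ro.from_euler('z',v[6]+c)).as_matrix()
def res(g,sg,D):
    o=[]
    for q,p,R in D:
        P,M=fk(q,sg,g);o+=[*(P-p)/100,*(3*(M-R)).ravel()]
    return np.array(o)
E
python3 - <<'E'
from kin import *
from h import state
import json
s,p,r=state()
e=lambda a:Ro.from_euler('xyz',a).as_matrix()
D=[([-1.17480514,.62926753,.03841841,1.51825898,-.0269899,.99630411,-.01996869],[289.298,581.388,199.874],e([-3.13987,0,2.67986])),
([-.69,.28,0,1.61,0,1.25,.93],[417.1,308,370.5],e([-3.1414,0,-3.0934])),([.05,.49,.19,1.3,-.09,1.36,1.85],[621.1,-129.4,369.8],e([-3.139,-.001,-3.098])),
([.04,.55,.18,1.29,-.1,1.31,1.84],[650.35,-122.6,339.6],e([-3.14,.008,-3.093])),(s["qpos"],p,r)]
D=[(np.array(q),np.array(P),R) for q,P,R in D]
best=None
for t in itertools.product([1,-1],repeat=4):
    sg=[t[0],1,t[1],1,t[2],1,t[3]]
    for c in(0,1.57,-1.57,3.14):
        x=least_squares(res,[0,c,350,500,0,400,0,350,0],args=(sg,D),x_scale=[1,1]+[100]*7)
        if best is None or x.cost<best[0]: best=(x.cost,sg,x.x)
print(best);
for q,P,R in D: print((fk(q,best[1],best[2])[0]-P).round(1))
json.dump([best[1],best[2].tolist()],open("kin.json","w"))
E
```

```text
(np.float64(0.005116447411407905), [-1, 1, -1, 1, -1, 1, -1], array([-4.63990551e-02,  1.52505385e+00,  3.34567630e+02,  5.53299533e+02,
       -1.80016715e+01,  3.89321046e+02, -6.46459340e+00,  3.84801664e+02,
       -1.06966251e+01]))
[2.6 0.4 1.1]
[-2.3  3.2 -0. ]
[-0.  -0.5  1.3]
[-1.6  1.9 -3. ]
[ 0.2 -0.7  0.7]
```

```bash
cat >> kin.py <<'E'
import json
SG,G=json.load(open("kin.json"))
def ik(P,R,q0):
    f=lambda q:[*((fk(q,SG,G)[0]-P)/50),*(4*(fk(q,SG,G)[1]-R)).ravel(),*(.01*(q-q0))]
    x=least_squares(f,np.clip(q0,LO+.02,HI-.02),bounds=(LO+.01,HI-.01));P2,R2=fk(x.x,SG,G)
    return x.x,np.linalg.norm(P2-P),np.linalg.norm(Ro.from_matrix(R2.T@R).as_rotvec())
E
cat > f.py <<'E'
from kin import *
from h import *
s,p,r=state();Gp=np.array([522,-63.5,126.])
rng=np.random.default_rng(0)
starts=[s["qpos"]]+[LO+(HI-LO)*rng.random(7) for _ in range(12)]
for sd in(-1,1):
  for th in(.62,.7,.8,.87):
    R=tool(th,sd);out=[]
    for q0 in starts:
        q,a,b=ik(Gp+50*R[:,2],R,q0)
        if a<5 and b<.03:
            back=[ik(Gp+(50-k)*R[:,2],R,q)[1:] for k in(60,120,180)]
            out.append((np.round(q,2).tolist(),np.round(np.array(back),2).tolist()))
    print(sd,th,len(out),*out[:2],sep="\n  ")
E
timeout 400 python3 f.py
```

```text
-1
  0.62
  7
  ([-0.24, 0.99, 0.52, 1.44, -0.26, 1.42, 1.95], [[0.0, 0.0], [0.0, 0.0], [0.0, 0.0]])
  ([0.55, 1.27, -1.24, 1.43, 0.83, 1.79, 0.85], [[0.0, 0.0], [0.0, 0.0], [0.0, 0.0]])
-1
  0.7
  7
  ([-0.23, 1.04, 0.51, 1.37, -0.24, 1.52, 1.94], [[0.0, 0.0], [0.0, 0.0], [1.62, 0.01]])
  ([0.52, 1.31, -1.24, 1.36, 0.81, 1.88, 0.86], [[0.0, 0.0], [0.0, 0.0], [1.62, 0.01]])
-1
  0.8
  7
  ([-0.21, 1.09, 0.51, 1.28, -0.22, 1.63, 1.93], [[0.0, 0.0], [0.0, 0.0], [15.61, 0.08]])
  ([0.48, 1.35, -1.22, 1.28, 0.78, 1.97, 0.87], [[0.0, 0.0], [0.01, 0.0], [15.61, 0.08]])
-1
  0.87
  6
  ([-0.2, 1.14, 0.5, 1.23, -0.2, 1.71, 1.92], [[0.0, 0.0], [6.89, 0.04], [25.19, 0.13]])
  ([-0.32, 1.22, 0.81, 1.23, -0.39, 1.77, 2.11], [[0.0, 0.0], [6.89, 0.04], [25.19, 0.13]])
1
  0.62
  9
  ([-0.5, 1.31, 1.31, 1.43, -0.77, 1.73, -0.68], [[0.0, 0.0], [0.0, 0.0], [0.0, 0.0]])
  ([0.46, 1.12, -0.93, 1.43, 0.65, 1.62, -2.11], [[0.0, 0.0], [0.0, 0.0], [0.0, 0.0]])
1
  0.7
  9
  ([-0.48, 1.35, 1.31, 1.36, -0.74, 1.8, -0.69], [[0.0, 0.0], [0.0, 0.0], [1.62, 0.01]])
  ([0.43, 1.16, -0.91, 1.36, 0.62, 1.7, -2.09], [[0.0, 0.0], [0.0, 0.0], [1.62, 0.01]])
1
  0.8
  9
  ([-0.46, 1.39, 1.31, 1.28, -0.7, 1.9, -0.7], [[0.0, 0.0], [0.01, 0.0], [15.61, 0.08]])
  ([0.39, 1.2, -0.87, 1.28, 0.59, 1.8, -2.06], [[0.0, 0.0], [0.01, 0.0], [15.61, 0.08]])
1
  0.87
  9
  ([-0.44, 1.43, 1.31, 1.22, -0.68, 1.96, -0.71], [[0.0, 0.0], [6.89, 0.04], [25.19, 0.13]])
  ([0.37, 1.23, -0.85, 1.22, 0.56, 1.87, -2.04], [[0.0, 0.0], [6.89, 0.04], [25.19, 0.13]])
```

```bash
python3 - <<'E'
from h import *
print(delta([640,-65,330],tool(.3)))
print(delta([640,-65,330],tool(0.3)@Ro.from_euler('z',1.4).as_matrix()))
E
```

```text
('shift cm', array([ 4.83, 13.94,  0.76]), 'turn', array([-0.033, -0.047, -0.018]))
('shift cm', array([ 4.83, 13.94,  0.76]), 'turn', array([-0.06 , -0.016,  1.381]))
```

Emit:
send_rows:
  series:
    - {"ax": 0,"ay": 0,"az": 0,"dx": 0,"dy": 0,"dz": 0,"hand": 0}

```text
clock: 11.75
eef_pos: [695.1, -200.1, 326.1]
tool_rot: [-3.107, -0.344, -3.107]
force: [-0.1, -0.1, 0.5]
width: 84.5
gripper_force: 0.0
```

Emit:
send_rows:
  series:
    - {"ax": 0,"ay": 0,"az": 0,"dx": 3,"dy": 7,"dz": 0,"hand": 0}
    - {"ax": 0,"ay": 0,"az": 0,"dx": 5.5,"dy": 13,"dz": 0,"hand": 0}
    - {"ax": 0,"ay": 0,"az": 0,"dx": 5.5,"dy": 13,"dz": 0,"hand": 0}
    - {"ax": 0,"ay": 0,"az": 0,"dx": 5.5,"dy": 13,"dz": 0,"hand": 0}
    - {"ax": 0,"ay": 0,"az": 0,"dx": 5.5,"dy": 13,"dz": 0,"hand": 0}

```text
clock: 12.25
eef_pos: [638.0, -71.0, 342.1]
tool_rot: [-3.104, -0.341, -3.105]
force: [-1.0, -0.9, 0.4]
width: 85.2
gripper_force: 0.0
```

```bash
python3 - <<'E'
from h import *
print(np.round(state()[0]["qpos"],2))
print(delta([640,-65,330],tool(.3)))
for a in (1.4,1.57,2.8):print(delta([640,-65,330],tool(0.3)@Ro.from_euler('z',a).as_matrix()))
E
python3 m.py
```

```text
[-0.18  0.81  0.55  0.93 -0.25  1.81  1.88]
('shift cm', array([-0.61,  0.64,  1.05]), 'turn', array([-0.033, -0.041, -0.011]))
('shift cm', array([-0.61,  0.64,  1.05]), 'turn', array([-0.056, -0.011,  1.388]))
('shift cm', array([-0.61,  0.64,  1.05]), 'turn', array([-0.058, -0.006,  1.558]))
('shift cm', array([-0.61,  0.64,  1.05]), 'turn', array([-0.065,  0.036,  2.788]))
12.25 [638.00567305 -71.0353035  342.13368288] [-0.97905551 -0.92445235  0.42182815] [-0.18  0.81  0.55  0.93 -0.25  1.81  1.88]
wrist 0 0 25 10 142 [ 323.4 -493.3   82. ] [264.  354.1  82. ]
wrist 171 23 18 18 249 [ 363.3 -212.3   82. ] [210.4  75.4  82. ]
wrist 255 136 35 15 318 [535.4 -58.1  82. ] [ 30.9 -70.1  82. ]
wrist pred base [[270.0, 133.0], [271.0, 120.0]]
1.2 [[344.0, 322.0], [101.0, 319.0]]
1.35 [[338.0, 321.0], [113.0, 318.0]]
1.5 [[333.0, 316.0], [124.0, 313.0]]
green rows 44 373 cols 10 511
top 365 210 9 9 59 [ 426.3 -207.7   82. ] [147.2  73.9  82. ]
top 453 259 59 74 2696 [ 206.4 -524.7   82. ] [382.4 379.8  82. ]
top pred base [[318.0, 180.0], [322.0, 177.0]]
1.2 [[283.0, 84.0], [399.0, 82.0]]
1.35 [[282.0, 84.0], [395.0, 82.0]]
1.5 [[282.0, 86.0], [392.0, 84.0]]
green rows 41 383 cols 209 511
```

Emit:
send_rows:
  series:
    - {"ax": -0.055,"ay": -0.01,"az": 1.4,"dx": -0.6,"dy": 0.6,"dz": 1,"hand": 0}
    - {"ax": -0.055,"ay": -0.01,"az": 1.4,"dx": -0.6,"dy": 0.6,"dz": 1,"hand": 0}
    - {"ax": -0.055,"ay": -0.01,"az": 1.4,"dx": -0.6,"dy": 0.6,"dz": 1,"hand": 0}
    - {"ax": -0.055,"ay": -0.01,"az": 1.4,"dx": -0.6,"dy": 0.6,"dz": 1,"hand": 0}
    - {"ax": -0.055,"ay": -0.01,"az": 1.4,"dx": -0.6,"dy": 0.6,"dz": 1,"hand": 0}
    - {"ax": -0.055,"ay": -0.01,"az": 1.4,"dx": -0.6,"dy": 0.6,"dz": 1,"hand": 0}
    - {"ax": -0.055,"ay": -0.01,"az": 1.4,"dx": -0.6,"dy": 0.6,"dz": 1,"hand": 0}
    - {"ax": -0.055,"ay": -0.01,"az": 1.4,"dx": -0.6,"dy": 0.6,"dz": 1,"hand": 0}
    - {"ax": -0.055,"ay": -0.01,"az": 1.4,"dx": -0.6,"dy": 0.6,"dz": 1,"hand": 0}
    - {"ax": -0.055,"ay": -0.01,"az": 1.4,"dx": -0.6,"dy": 0.6,"dz": 1,"hand": 0}

```text
clock: 13.35
eef_pos: [639.9, -69.5, 329.3]
tool_rot: [-2.842, -0.043, 1.762]
force: [-0.3, -0.3, 0.1]
width: 85.4
gripper_force: 0.0
```

```bash
python3 - <<'E'
from h import *
import pickle
d=pickle.load(open('wr.pkl','rb'))
for n,uv,z in(("base",(305,84),82),("top",(313,79),154)): print(n,atz(d,uv,z).round(1))
s,p,r=state();print(p,np.round(s["qpos"],2),s["width"])
print(delta([640,-65,330],tool(0.3,1)),delta([640,-65,330],tool(0.4,1)))
E
```

```text
base [521.6 -60.1  82. ]
top [519.5 -62.  154. ]
[639.94516208 -69.51919119 329.32806243] [-0.29  0.87  0.91  0.99 -0.5   1.8   0.65] 85.44042323652053
('shift cm', array([ 0.45,  0.07, -0.07]), 'turn', array([-0.002,  0.003,  1.719])) ('shift cm', array([ 0.45,  0.07, -0.07]), 'turn', array([ 0.084, -0.071,  1.717]))
```

Emit:
send_rows:
  series:
    - {"ax": 0,"ay": 0,"az": 1.72,"dx": 0.4,"dy": 0,"dz": 0,"hand": 0}
    - {"ax": 0,"ay": 0,"az": 1.72,"dx": 0.4,"dy": 0,"dz": 0,"hand": 0}
    - {"ax": 0,"ay": 0,"az": 1.72,"dx": 0.4,"dy": 0,"dz": 0,"hand": 0}
    - {"ax": 0,"ay": 0,"az": 1.72,"dx": 0.4,"dy": 0,"dz": 0,"hand": 0}
    - {"ax": 0,"ay": 0,"az": 1.72,"dx": 0.4,"dy": 0,"dz": 0,"hand": 0}
    - {"ax": 0,"ay": 0,"az": 1.72,"dx": 0.4,"dy": 0,"dz": 0,"hand": 0}
    - {"ax": 0,"ay": 0,"az": 1.72,"dx": 0.4,"dy": 0,"dz": 0,"hand": 0}
    - {"ax": 0,"ay": 0,"az": 1.72,"dx": 0.4,"dy": 0,"dz": 0,"hand": 0}
    - {"ax": 0,"ay": 0,"az": 1.72,"dx": 0.4,"dy": 0,"dz": 0,"hand": 0}
    - {"ax": 0,"ay": 0,"az": 1.72,"dx": 0.4,"dy": 0,"dz": 0,"hand": 0}

```text
clock: 14.35
eef_pos: [639.3, -65.4, 329.4]
tool_rot: [-3.076, 0.296, 0.277]
force: [-0.2, 0.5, -0.4]
width: 85.5
gripper_force: 0.0
```

```bash
cat > g.py <<'E'
from h import *
s,p,r=state();print(s["clock"],p,np.round(s["qpos"],2),s["width"],s["force"])
Gp=np.array([520.5,-62,128.]);R=tool(.7,1)
for k in(170,120,60,20,0): print(k,(Gp+(50-k)*R[:,2]).round(),delta(Gp+(50-k)*R[:,2],R))
E
python3 g.py
```

```text
14.35 [639.25201395 -65.41144906 329.39547246] [-0.36  0.98  1.25  1.   -0.73  1.9  -0.7 ] 85.5103057839968 [-0.16038039  0.49902088 -0.43866152]
170 [598. -58. 220.] ('shift cm', array([-0.43, -1.06, 11.69]), 'turn', array([ 0.045, -0.395,  0.215]))
120 [566. -60. 182.] ('shift cm', array([-2.31, -1.49, 16.3 ]), 'turn', array([ 0.045, -0.395,  0.215]))
60 [527. -62. 136.] ('shift cm', array([-4.58, -1.99, 21.83]), 'turn', array([ 0.045, -0.395,  0.215]))
20 [501. -63. 105.] ('shift cm', array([-6.08, -2.33, 25.52]), 'turn', array([ 0.045, -0.395,  0.215]))
0 [488. -64.  90.] ('shift cm', array([-6.84, -2.5 , 27.37]), 'turn', array([ 0.045, -0.395,  0.215]))
```

```bash
cat > fl.py <<'E'
from h import *
from cell import get_image
for n in("top","side"):
  t=get_image(n);hsv=cv2.cvtColor(t["pixels"],cv2.COLOR_RGB2HSV);o=[]
  g=lambda q:bool((abs(int(hsv[int(q[1]),int(q[0]),0])-74)<12)&(hsv[int(q[1]),int(q[0]),1]>60))
  for y in(-150,-100,0,100,150):   # how far from hinge is green, along level flap
    o.append([g(proj(t,[w(flap(1.5,[7,y,z]))])[0]) for z in range(20,260,20)])
  print(n);[print(''.join('#' if b else '.' for b in r)) for r in o]
  for a in(1.1,1.3,1.5): print(a,proj(t,[w(flap(a,[7,-158,225]))]).round(1))
E
python3 fl.py; python3 - <<'E'
from kin import *
from h import *
s,p,r=state();q=np.array(s["qpos"]);Gp=np.array([520.5,-62,128.])
def jac(q):
    P,M=fk(q,SG,G);J=np.zeros((6,7))
    for i in range(7):
        e=q.copy();e[i]+=1e-5;P2,M2=fk(e,SG,G);J[:3,i]=(P2-P)/1e-5;J[3:,i]=Ro.from_matrix(M2@M.T).as_rotvec()/1e-5
    return P,M,J
for th,k in((.5,170),(.7,120),(.7,0)):
    R=tool(th,1);T=Gp+(50-k)*R[:,2]
    for i in range(200):
        P,M,J=jac(q);e=np.r_[T-P,Ro.from_matrix(R@M.T).as_rotvec()];sc=np.r_[[1/300]*3,1,1,1]
        q=q+.1*np.linalg.pinv(J*sc[:,None])@(e*sc)
    print(th,k,q.round(2),np.abs(e).max().round(2))
E
```

```text
top
............
.##.........
.########...
.########...
.##########.
1.1 [[284.4  85.2]]
1.3 [[283.3  83.8]]
1.5 [[282.2  85.7]]
side
............
............
#...#.....#.
..######..#.
###########.
1.1 [[296.6 300.3]]
1.3 [[299.1 306.7]]
1.5 [[299.4 310.2]]
0.5 170 [-0.43  1.11  1.29  1.15 -0.69  1.9  -0.83] 0.0
0.7 120 [-0.37  1.24  1.23  1.03 -0.65  2.   -0.86] 0.0
0.7 0 [-0.47  1.3   1.22  1.37 -0.68  1.75 -0.75] 0.0
```

```bash
cat > g.py <<'E'
from h import *
import sys
s,p,r=state();print(s["clock"],p,np.round(s["qpos"],2),s["width"],s["force"])
Gp=np.array([520.5,-62,120.])
for th,k in((.5,170),(.62,120),(.66,90),(.7,60),(.7,0)): R=tool(th,1);print(th,k,(Gp+(50-k)*R[:,2]).round(),delta(Gp+(50-k)*R[:,2],R))
E
python3 g.py
```

```text
14.45 [639.18685809 -65.31300955 329.34759465] [-0.36  0.98  1.25  1.   -0.73  1.9  -0.69] 85.39009318343383 [0.66985429 0.32599132 0.24216724]
0.5 170 [578. -59. 225.] ('shift cm', array([-2.42, -1.51, 11.75]), 'turn', array([ 0.024, -0.195,  0.223]))
0.62 120 [561. -60. 177.] ('shift cm', array([-2.58, -1.55, 16.86]), 'turn', array([ 0.037, -0.315,  0.221]))
0.66 90 [545. -61. 152.] ('shift cm', array([-3.34, -1.73, 19.77]), 'turn', array([ 0.042, -0.355,  0.221]))
0.7 60 [527. -62. 128.] ('shift cm', array([-4.33, -1.96, 22.59]), 'turn', array([ 0.046, -0.395,  0.22 ]))
0.7 0 [488. -64.  82.] ('shift cm', array([-6.58, -2.48, 28.13]), 'turn', array([ 0.046, -0.395,  0.22 ]))
```

Emit:
send_rows:
  series:
    - {"ax": 0,"ay": -0.05,"az": 0.1,"dx": -0.6,"dy": -0.4,"dz": 3,"hand": 0}
    - {"ax": 0.02,"ay": -0.12,"az": 0.18,"dx": -1.4,"dy": -1,"dz": 7,"hand": 0}
    - {"ax": 0.024,"ay": -0.195,"az": 0.223,"dx": -2.4,"dy": -1.5,"dz": 11.7,"hand": 0}
    - {"ax": 0.024,"ay": -0.195,"az": 0.223,"dx": -2.4,"dy": -1.5,"dz": 11.7,"hand": 0}
    - {"ax": 0.03,"ay": -0.25,"az": 0.222,"dx": -2.5,"dy": -1.53,"dz": 14.3,"hand": 0}
    - {"ax": 0.037,"ay": -0.315,"az": 0.221,"dx": -2.6,"dy": -1.55,"dz": 16.8,"hand": 0}
    - {"ax": 0.037,"ay": -0.315,"az": 0.221,"dx": -2.6,"dy": -1.55,"dz": 16.8,"hand": 0}

```text
clock: 15.15
eef_pos: [561.3, -58.2, 175.9]
tool_rot: [-3.136, 0.622, 0.058]
force: [0.3, 0.9, 0.1]
width: 85.7
gripper_force: 0.0
```

```bash
python3 g.py;python3 fl.py
```

```text
15.15 [561.33598133 -58.20587887 175.89289351] [-0.39  1.21  1.21  1.16 -0.68  1.88 -0.83] 85.68510450136317 [0.29551722 0.8714986  0.13420216]
0.5 170 [578. -59. 225.] ('shift cm', array([-1.53,  0.16, -4.98]), 'turn', array([-0.001,  0.122,  0.007]))
0.62 120 [561. -60. 177.] ('shift cm', array([-0.09,  0.18, -0.07]), 'turn', array([-0.001,  0.002,  0.007]))
0.66 90 [545. -61. 152.] ('shift cm', array([0.08, 0.18, 2.93]), 'turn', array([-0.001, -0.038,  0.007]))
0.7 60 [527. -62. 128.] ('shift cm', array([0.  , 0.18, 5.93]), 'turn', array([-0.   , -0.078,  0.007]))
0.7 0 [488. -64.  82.] ('shift cm', array([-0.47,  0.18, 11.91]), 'turn', array([-0.   , -0.078,  0.007]))
top
######......
.#..#..#....
.###........
.########...
.##########.
1.1 [[284.4  85.2]]
1.3 [[283.3  83.8]]
1.5 [[282.2  85.7]]
side
............
............
..#######...
..######..#.
###########.
1.1 [[296.6 300.3]]
1.3 [[299.1 306.7]]
1.5 [[299.4 310.2]]
```

Emit:
send_rows:
  series:
    - {"ax": 0,"ay": -0.04,"az": 0,"dx": 0.08,"dy": 0.18,"dz": 2.9,"hand": 0}
    - {"ax": 0,"ay": -0.08,"az": 0,"dx": 0,"dy": 0.18,"dz": 5.9,"hand": 0}
    - {"ax": 0,"ay": -0.08,"az": 0,"dx": 0,"dy": 0.18,"dz": 5.9,"hand": 0}

```text
clock: 15.55
eef_pos: [526.3, -61.1, 129.8]
tool_rot: [-3.137, 0.7, 0.054]
force: [0.2, 0.5, 0.6]
width: 85.3
gripper_force: 0.0
```

```bash
python3 g.py; python3 - <<'E'
from h import *
from cell import get_image
d=get_image('wrist');s,p,r=state();cv2.imwrite("pics/w7.png",d["pixels"][:,:,::-1])
print("pred base corners-ish",proj(d,[[520.5,-62,60],[520.5,-62,82],[520.5,-62,148],[520.5,-62,154]]).round().tolist(),"grasp pt",proj(d,[p-50*r[:,2]]).round(),"grasp target",proj(d,[[520.5,-62,120]]).round())
E
```

```text
15.55 [526.26238569 -61.14958948 129.82708746] [-0.41  1.27  1.18  1.24 -0.67  1.83 -0.79] 85.25117909263618 [0.19433876 0.53018512 0.63899742]
0.5 170 [578. -59. 225.] ('shift cm', array([ -2.19,   0.03, -10.64]), 'turn', array([-0.002,  0.2  ,  0.004]))
0.62 120 [561. -60. 177.] ('shift cm', array([-0.37,  0.05, -5.85]), 'turn', array([-0.002,  0.08 ,  0.004]))
0.66 90 [545. -61. 152.] ('shift cm', array([ 0.03,  0.05, -2.87]), 'turn', array([-0.002,  0.04 ,  0.004]))
0.7 60 [527. -62. 128.] ('shift cm', array([0.19, 0.06, 0.13]), 'turn', array([-0.001, -0.   ,  0.004]))
0.7 0 [488. -64.  82.] ('shift cm', array([0.19, 0.07, 6.13]), 'turn', array([-0.001, -0.   ,  0.004]))
pred base corners-ish [[257.0, 144.0], [257.0, 166.0], [256.0, 252.0], [256.0, 261.0]] grasp pt [[257. 266.]] grasp target [[257. 212.]]
```

View pics/w7.png

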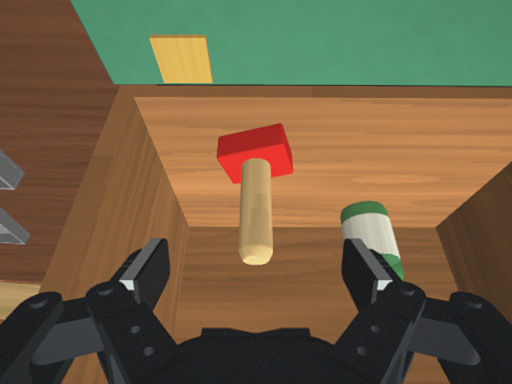

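The handle is centred between the fingers, top at (257,255) against a predicted (256,261). I'll advance and grip it.

Emit:
send_rows:
  series:
    - {"ax": 0,"ay": 0,"az": 0,"dx": 0.2,"dy": 0,"dz": 2,"hand": 0}
    - {"ax": 0,"ay": 0,"az": 0,"dx": 0.2,"dy": 0,"dz": 4,"hand": 0}
    - {"ax": 0,"ay": 0,"az": 0,"dx": 0.2,"dy": 0,"dz": 5.5,"hand": 0}
    - {"ax": 0,"ay": 0,"az": 0,"dx": 0.2,"dy": 0,"dz": 6.1,"hand": 0}
    - {"ax": 0,"ay": 0,"az": 0,"dx": 0.2,"dy": 0,"dz": 6.1,"hand": 0}

```text
clock: 16.1
eef_pos: [490.5, -63.7, 84.0]
tool_rot: [-3.14, 0.696, 0.053]
force: [0.9, -0.3, 0.2]
width: 85.3
gripper_force: 0.0
```

Emit:
send_rows:
  series:
    - {"ax": 0,"ay": 0,"az": 0,"dx": 0,"dy": 0,"dz": 0,"hand": 1}
    - {"ax": 0,"ay": 0,"az": 0,"dx": 0,"dy": 0,"dz": 0,"hand": 1}
    - {"ax": 0,"ay": 0,"az": 0,"dx": 0,"dy": 0,"dz": 0,"hand": 1}
    - {"ax": 0,"ay": 0,"az": 0,"dx": 0,"dy": 0,"dz": 0,"hand": 1}
    - {"ax": 0,"ay": 0,"az": 0,"dx": 0,"dy": 0,"dz": 0,"hand": 1}
    - {"ax": 0,"ay": 0,"az": 0,"dx": 0,"dy": 0,"dz": 0,"hand": 1}
    - {"ax": 0,"ay": 0,"az": 0,"dx": 0,"dy": 0,"dz": 0,"hand": 1}
    - {"ax": 0,"ay": 0,"az": 0,"dx": 0,"dy": 0,"dz": 0,"hand": 1}

```text
clock: 16.9
eef_pos: [489.5, -63.5, 82.6]
tool_rot: [-3.139, 0.699, 0.053]
force: [1.7, 1.0, 2.3]
width: 20.4
gripper_force: 58.7
```

```bash
python3 - <<'E'
from h import *
s,p,r=state();print(s["clock"],p,s["tool_rot"],np.round(s["qpos"],2),s["width"],s["gripper_force"],s["force"],"grasp pt",p-50*r[:,2])
print(delta(p+[0,0,12],r)); print(delta(p+[0,0,12]+RC@[-120,0,35],r)); print(delta(p+[0,0,12]+RC@[-200,0,120],r))
E
```

```text
16.9 [489.47916708 -63.48022774  82.55031804] [-3.13938137  0.69859801  0.05330937] [-0.45  1.3   1.17  1.39 -0.69  1.71 -0.74] 20.448727620059316 58.66212364286184 [1.67892477 0.99055484 2.33357155] grasp pt [521.59653477 -61.87716888 120.83745551]
('shift cm', array([-0.77, -0.  , -0.92]), 'turn', array([0., 0., 0.]))
('shift cm', array([  6.17,   0.03, -11.32]), 'turn', array([0., 0., 0.]))
('shift cm', array([  6.83,   0.03, -22.97]), 'turn', array([0., 0., 0.]))
```

```bash
cat > way.py <<'E'
from kin import *
from h import *
s,p,r=state();R0=tool(.7,1);g0=p-50*r[:,2]
def pose(gx,gy,gz,ps): R=Ro.from_euler('z',ps).as_matrix()@R0;return np.array([gx,gy,gz])+50*R[:,2],R
W=[(522,-62,133,0),(640,-58,160,0),(680,-40,230,0),(630,90,260,.25),(520,230,220,.5),(459,293,120,.57),(459,293,68,.57)]
if __name__=="__main__":
  q=np.array(s["qpos"])
  def jac(q):
    P,M=fk(q,SG,G);J=np.zeros((6,7))
    for i in range(7):
        e=q.copy();e[i]+=1e-5;P2,M2=fk(e,SG,G);J[:3,i]=(P2-P)/1e-5;J[3:,i]=Ro.from_matrix(M2@M.T).as_rotvec()/1e-5
    return P,M,J
  for x in W:
    T,R=pose(*x)
    for i in range(150):
        P,M,J=jac(q);e=np.r_[T-P,Ro.from_matrix(R@M.T).as_rotvec()];sc=np.r_[[1/300]*3,1,1,1]
        q=q+.1*np.linalg.pinv(J*sc[:,None])@(e*sc)
    print(x,T.round(),q.round(2),np.round(ik(T,R,q)[1:],2))
  c=(p,r)
  for x in W[:3]: print(x,delta(*pose(*x),c))
E
python3 way.py
```

```text
(522, -62, 133, 0) [490. -64.  95.] [-0.46  1.28  1.19  1.36 -0.66  1.75 -0.77] [0. 0.]
(640, -58, 160, 0) [608. -60. 122.] [-0.3   1.33  1.16  0.87 -0.71  2.01 -0.97] [0. 0.]
(680, -40, 230, 0) [648. -42. 192.] [-0.22  1.3   1.14  0.58 -0.75  2.21 -1.11] [7.58 0.04]
(630, 90, 260, 0.25) [599.  81. 222.] [-0.53  1.22  1.17  0.82 -0.63  2.12 -0.94] [0.03 0.  ]
(520, 230, 220, 0.5) [493. 213. 182.] [-0.92  1.19  1.17  1.16 -0.59  1.92 -0.86] [0. 0.]
(459, 293, 120, 0.57) [433. 274.  82.] [-1.08  1.28  1.13  1.29 -0.68  1.78 -0.9 ] [0. 0.]
(459, 293, 68, 0.57) [433. 274.  30.] [-1.07  1.34  1.1   1.3  -0.73  1.73 -0.9 ] [0. 0.]
(522, -62, 133, 0) ('shift cm', array([-0.76,  0.01, -0.96]), 'turn', array([ 0.   , -0.001,  0.003]))
(640, -58, 160, 0) ('shift cm', array([  6.54,   0.22, -10.62]), 'turn', array([ 0.   , -0.001,  0.003]))
(680, -40, 230, 0) ('shift cm', array([  5.17,  -1.38, -18.6 ]), 'turn', array([ 0.   , -0.001,  0.003]))
```

```bash
python3 - <<'E'
t=open('way.py').read()
t=t.replace("def pose(gx,gy,gz,ps): R=","def pose(gx,gy,gz,ps,th=.6986):\n  R0=tool(th,1);R=")
i=t.index("W=[");j=t.index("]\n",i)
t=t[:i]+"W=[(522,-62,133,0),(600,-60,145,0,.66),(630,-55,170,0,.55),(640,-40,250,0,.35),(620,90,280,.25,.35),(520,230,230,.5,.5),(459,293,120,.57),(459,293,68,.57)"+t[j:]
t=t.replace("W[:3]","W[:4]")
open('way.py','w').write(t)
E
python3 way.py
```

```text
(522, -62, 133, 0) [490. -64.  95.] [-0.46  1.28  1.19  1.36 -0.66  1.75 -0.77] [0. 0.]
(600, -60, 145, 0, 0.66) [569. -62. 106.] [-0.38  1.3   1.18  1.1  -0.7   1.86 -0.88] [0. 0.]
(630, -55, 170, 0, 0.55) [604. -56. 127.] [-0.38  1.24  1.19  1.08 -0.75  1.83 -0.9 ] [0. 0.]
(640, -40, 250, 0, 0.35) [623. -41. 203.] [-0.46  1.09  1.26  1.19 -0.78  1.75 -0.88] [0. 0.]
(620, 90, 280, 0.25, 0.35) [604.  85. 233.] [-0.69  1.04  1.26  1.21 -0.72  1.76 -0.84] [0. 0.]
(520, 230, 230, 0.5, 0.5) [500. 217. 186.] [-0.99  1.09  1.22  1.32 -0.66  1.74 -0.83] [0. 0.]
(459, 293, 120, 0.57) [433. 274.  82.] [-1.08  1.28  1.12  1.29 -0.68  1.78 -0.9 ] [0. 0.]
(459, 293, 68, 0.57) [433. 274.  30.] [-1.07  1.34  1.1   1.3  -0.73  1.72 -0.91] [0. 0.]
(522, -62, 133, 0) ('shift cm', array([-0.75,  0.01, -0.96]), 'turn', array([0.   , 0.   , 0.003]))
(600, -60, 145, 0, 0.66) ('shift cm', array([ 4.64,  0.21, -6.9 ]), 'turn', array([0.   , 0.039, 0.003]))
(630, -55, 170, 0, 0.55) ('shift cm', array([  5.9 ,  -0.13, -10.81]), 'turn', array([0.   , 0.149, 0.003]))
(640, -40, 250, 0, 0.35) ('shift cm', array([  2.54,  -1.59, -17.87]), 'turn', array([-0.   ,  0.349,  0.003]))
```

Emit:
send_rows:
  series:
    - {"ax": 0,"ay": 0,"az": 0,"dx": -0.4,"dy": 0,"dz": -0.5,"hand": 1}
    - {"ax": 0,"ay": 0,"az": 0,"dx": -0.75,"dy": 0,"dz": -0.96,"hand": 1}
    - {"ax": 0,"ay": 0,"az": 0,"dx": 1.2,"dy": 0.1,"dz": -3,"hand": 1}
    - {"ax": 0,"ay": 0.02,"az": 0,"dx": 3,"dy": 0.2,"dz": -5,"hand": 1}
    - {"ax": 0,"ay": 0.04,"az": 0,"dx": 4.6,"dy": 0.2,"dz": -6.9,"hand": 1}
    - {"ax": 0,"ay": 0.15,"az": 0,"dx": 5.9,"dy": -0.1,"dz": -10.8,"hand": 1}
    - {"ax": 0,"ay": 0.22,"az": 0,"dx": 4.8,"dy": -0.6,"dz": -13.2,"hand": 1}
    - {"ax": 0,"ay": 0.28,"az": 0,"dx": 3.7,"dy": -1.1,"dz": -15.6,"hand": 1}
    - {"ax": 0,"ay": 0.35,"az": 0,"dx": 2.5,"dy": -1.6,"dz": -17.9,"hand": 1}
    - {"ax": 0,"ay": 0.35,"az": 0,"dx": 2.5,"dy": -1.6,"dz": -17.9,"hand": 1}

```text
clock: 17.9
eef_pos: [623.4, -41.5, 208.8]
tool_rot: [-3.142, 0.341, 0.051]
force: [-1.0, 0.2, -1.6]
width: 20.4
gripper_force: 59.1
```

```bash
sed -i 's/W\[:4\]/W[3:]/; s/^  q=np.array/  print(s["clock"],g0.round(),s["tool_rot"],s["width"],s["force"],np.round(s["qpos"],2))\n  q=np.array/' way.py; python3 way.py | grep -v '\] \['
```

```text
(640, -40, 250, 0, 0.35) ('shift cm', array([ 0.15, -0.07,  0.56]), 'turn', array([ 0.001, -0.009,  0.002]))
(620, 90, 280, 0.25, 0.35) ('shift cm', array([ -2.06, -12.73,  -1.84]), 'turn', array([-0.084, -0.009, -0.233]))
(520, 230, 230, 0.5, 0.5) ('shift cm', array([ -9.65, -26.5 ,   5.84]), 'turn', array([-0.204, -0.155, -0.455]))
(459, 293, 120, 0.57) ('shift cm', array([-12.16, -32.51,  17.81]), 'turn', array([-0.284, -0.348, -0.496]))
(459, 293, 68, 0.57) ('shift cm', array([-10.42, -32.51,  22.71]), 'turn', array([-0.284, -0.348, -0.496]))
```

Emit:
send_rows:
  series:
    - {"ax": -0.03,"ay": 0,"az": -0.07,"dx": -0.7,"dy": -4.2,"dz": -0.6,"hand": 1}
    - {"ax": -0.06,"ay": 0,"az": -0.15,"dx": -1.4,"dy": -8.4,"dz": -1.2,"hand": 1}
    - {"ax": -0.084,"ay": -0.009,"az": -0.233,"dx": -2.1,"dy": -12.7,"dz": -1.8,"hand": 1}
    - {"ax": -0.11,"ay": -0.04,"az": -0.28,"dx": -3.6,"dy": -15.5,"dz": -0.3,"hand": 1}
    - {"ax": -0.14,"ay": -0.08,"az": -0.34,"dx": -5.6,"dy": -19,"dz": 1.6,"hand": 1}
    - {"ax": -0.17,"ay": -0.12,"az": -0.4,"dx": -7.6,"dy": -22.8,"dz": 3.7,"hand": 1}
    - {"ax": -0.204,"ay": -0.155,"az": -0.455,"dx": -9.6,"dy": -26.5,"dz": 5.8,"hand": 1}
    - {"ax": -0.204,"ay": -0.155,"az": -0.455,"dx": -9.6,"dy": -26.5,"dz": 5.8,"hand": 1}

```text
clock: 18.7
eef_pos: [494.3, 227.3, 177.6]
tool_rot: [-3.126, 0.511, 0.572]
force: [-0.9, 0.3, -2.2]
width: 20.3
gripper_force: 59.3
```

```bash
python3 way.py | grep -v '\] \[..*\] \[' | tail -2; python3 way.py|head -1
```

```text
(459, 293, 120, 0.57) ('shift cm', array([ 2.4 , -7.13,  9.76]), 'turn', array([-0.042, -0.187, -0.038]))
(459, 293, 68, 0.57) ('shift cm', array([ 4.95, -7.06, 14.3 ]), 'turn', array([-0.042, -0.187, -0.038]))
18.7 [515. 240. 221.] [-3.12617684  0.51140206  0.57162425] 20.33641558769018 [-0.85436267  0.32931576 -2.23368037] [-0.98  1.11  1.18  1.35 -0.68  1.72 -0.81]
```

Emit:
send_rows:
  series:
    - {"ax": -0.02,"ay": -0.08,"az": -0.02,"dx": 1.1,"dy": -3.3,"dz": 4.5,"hand": 1}
    - {"ax": -0.042,"ay": -0.187,"az": -0.038,"dx": 2.4,"dy": -7.1,"dz": 9.7,"hand": 1}
    - {"ax": -0.042,"ay": -0.187,"az": -0.038,"dx": 2.4,"dy": -7.1,"dz": 9.7,"hand": 1}
    - {"ax": -0.042,"ay": -0.187,"az": -0.038,"dx": 2.4,"dy": -7.1,"dz": 9.7,"hand": 1}
    - {"ax": -0.042,"ay": -0.187,"az": -0.038,"dx": 2.4,"dy": -7.1,"dz": 9.7,"hand": 1}

```text
clock: 19.2
eef_pos: [440.4, 264.0, 86.9]
tool_rot: [3.127, 0.692, 0.594]
force: [0.2, -0.4, -0.8]
width: 20.4
gripper_force: 59.3
```

```bash
sed -i 's/^W=\[.*/W=[(459,293,72,.57),(459,293,66,.57)]/; s/W\[3:\]/W/' way.py; python3 way.py; python3 - <<'E'
from h import *
from cell import get_image
s,p,r=state();g=p-50*r[:,2]
for n in("top","side"):
  t=get_image(n);hsv=cv2.cvtColor(t["pixels"],cv2.COLOR_RGB2HSV)
  m=(((hsv[...,0]<8)|(hsv[...,0]>172))&(hsv[...,1]>120)&(hsv[...,2]>90)).astype(np.uint8)
  q=proj(t,[g-[0,0,50]])[0];print(n,"pred base",q.round())
  for x,y,ww,hh,a in cv2.connectedComponentsWithStats(m)[2][1:]:
    if a>8 and abs(x-q[0])<60 and abs(y-q[1])<60: print(x,y,ww,hh,a,atz(t,(x+ww/2,y+hh/2),g[2]-50).round())
E
```

```text
19.2 [466. 282. 125.] [3.12672006 0.69245532 0.59414264] 20.42101056008265 [ 0.21587552 -0.37903673 -0.82117079] [-1.05  1.28  1.11  1.32 -0.69  1.75 -0.89]
(459, 293, 72, 0.57) [433. 274.  34.] [-1.07  1.33  1.09  1.3  -0.72  1.72 -0.91] [0. 0.]
(459, 293, 66, 0.57) [433. 274.  28.] [-1.07  1.34  1.09  1.3  -0.72  1.72 -0.91] [0. 0.]
(459, 293, 72, 0.57) ('shift cm', array([ 3.36, -1.34,  4.11]), 'turn', array([-0.001, -0.006, -0.019]))
(459, 293, 66, 0.57) ('shift cm', array([ 3.74, -1.35,  4.57]), 'turn', array([-0.001, -0.006, -0.019]))
top pred base [195. 196.]
190 189 17 19 86 [461. 272.  75.]
side pred base [303. 176.]
298 168 4 4 12 [443. 285.  75.]
297 176 12 9 78 [477. 273.  75.]
```

Emit:
send_rows:
  series:
    - {"ax": 0,"ay": -0.006,"az": -0.02,"dx": 1,"dy": -1.3,"dz": 1.2,"hand": 1}
    - {"ax": 0,"ay": -0.006,"az": -0.02,"dx": 1.9,"dy": -1.3,"dz": 2.3,"hand": 1}
    - {"ax": 0,"ay": -0.006,"az": -0.02,"dx": 2.7,"dy": -1.3,"dz": 3.3,"hand": 1}
    - {"ax": 0,"ay": -0.006,"az": -0.02,"dx": 3.2,"dy": -1.3,"dz": 3.9,"hand": 1}
    - {"ax": 0,"ay": -0.006,"az": -0.02,"dx": 3.5,"dy": -1.3,"dz": 4.3,"hand": 1}
    - {"ax": 0,"ay": -0.006,"az": -0.02,"dx": 3.5,"dy": -1.3,"dz": 4.3,"hand": 1}
    - {"ax": 0,"ay": -0.006,"az": -0.02,"dx": 3.5,"dy": -1.3,"dz": 4.3,"hand": 1}

```text
clock: 20.0
eef_pos: [432.2, 275.3, 30.6]
tool_rot: [-3.137, 0.699, 0.623]
force: [0.3, -0.3, -1.3]
width: 20.6
gripper_force: 59.3
```

```bash
python3 way.py
```

```text
20.0 [458. 294.  69.] [-3.13677506  0.698678    0.62302465] 20.550557944068423 [ 0.26911185 -0.27435956 -1.3009601 ] [-1.05  1.35  1.07  1.32 -0.74  1.7  -0.89]
(459, 293, 72, 0.57) [433. 274.  34.] [-1.07  1.33  1.09  1.3  -0.72  1.72 -0.91] [0. 0.]
(459, 293, 66, 0.57) [433. 274.  28.] [-1.07  1.34  1.09  1.3  -0.72  1.72 -0.91] [0. 0.]
(459, 293, 72, 0.57) ('shift cm', array([-0.21,  0.11, -0.23]), 'turn', array([-0.002,  0.   ,  0.003]))
(459, 293, 66, 0.57) ('shift cm', array([0.18, 0.11, 0.23]), 'turn', array([-0.002,  0.   ,  0.003]))
```

Emit:
send_rows:
  series:
    - {"ax": 0,"ay": 0,"az": 0,"dx": 0.13,"dy": 0,"dz": 0.15,"hand": 1}
    - {"ax": 0,"ay": 0,"az": 0,"dx": 0.13,"dy": 0,"dz": 0.15,"hand": 1}
    - {"ax": 0,"ay": 0,"az": 0,"dx": 0.13,"dy": 0,"dz": 0.15,"hand": 1}

```text
clock: 20.3
eef_pos: [432.1, 275.6, 28.6]
tool_rot: [-3.136, 0.698, 0.624]
force: [0.6, 0.2, -1.9]
width: 20.4
gripper_force: 59.4
```

Emit:
send_rows:
  series:
    - {"ax": 0,"ay": 0,"az": 0,"dx": 0.06,"dy": 0,"dz": 0.08,"hand": 1}
    - {"ax": 0,"ay": 0,"az": 0,"dx": 0.06,"dy": 0,"dz": 0.08,"hand": 1}

```text
clock: 20.5
eef_pos: [431.9, 275.6, 27.4]
tool_rot: [-3.136, 0.699, 0.624]
force: [-0.3, 0.0, -1.6]
width: 20.3
gripper_force: 59.4
```

Emit:
send_rows:
  series:
    - {"ax": 0,"ay": 0,"az": 0,"dx": 0.06,"dy": 0,"dz": 0.08,"hand": 1}
    - {"ax": 0,"ay": 0,"az": 0,"dx": 0.06,"dy": 0,"dz": 0.08,"hand": 1}

```text
clock: 20.7
eef_pos: [431.9, 275.6, 26.7]
tool_rot: [-3.136, 0.699, 0.624]
force: [-0.5, 0.5, -0.2]
width: 20.0
gripper_force: 59.5
```

Emit:
send_rows:
  series:
    - {"ax": 0,"ay": 0,"az": 0,"dx": 0.06,"dy": 0,"dz": 0.08,"hand": 1}
    - {"ax": 0,"ay": 0,"az": 0,"dx": 0.06,"dy": 0,"dz": 0.08,"hand": 1}

```text
clock: 20.9
eef_pos: [431.9, 275.6, 26.6]
tool_rot: [-3.136, 0.699, 0.624]
force: [0.3, 1.1, 5.6]
width: 20.9
gripper_force: 59.9
```

Emit:
send_rows:
  series:
    - {"ax": 0,"ay": 0,"az": 0,"dx": 0,"dy": 0,"dz": 0,"hand": 0.8}
    - {"ax": 0,"ay": 0,"az": 0,"dx": 0,"dy": 0,"dz": 0,"hand": 0.6}
    - {"ax": 0,"ay": 0,"az": 0,"dx": 0,"dy": 0,"dz": 0,"hand": 0.3}
    - {"ax": 0,"ay": 0,"az": 0,"dx": 0,"dy": 0,"dz": 0,"hand": 0}
    - {"ax": 0,"ay": 0,"az": 0,"dx": 0,"dy": 0,"dz": 0,"hand": 0}
    - {"ax": 0,"ay": 0,"az": 0,"dx": 0,"dy": 0,"dz": 0,"hand": 0}
    - {"ax": 0,"ay": 0,"az": 0,"dx": 0,"dy": 0,"dz": 0,"hand": 0}

```text
clock: 21.6
eef_pos: [431.8, 275.4, 25.3]
tool_rot: [-3.136, 0.699, 0.624]
force: [-0.0, 0.7, 0.8]
width: 85.6
gripper_force: 0.0
```

Emit:
send_rows:
  series:
    - {"ax": 0,"ay": 0,"az": 0,"dx": 0,"dy": 0,"dz": -2,"hand": 0}
    - {"ax": 0,"ay": 0,"az": 0,"dx": 0,"dy": 0,"dz": -4,"hand": 0}
    - {"ax": 0,"ay": 0,"az": 0,"dx": 0,"dy": 0,"dz": -7,"hand": 0}
    - {"ax": 0,"ay": 0,"az": 0,"dx": 0,"dy": 0,"dz": -10,"hand": 0}
    - {"ax": 0,"ay": 0,"az": 0,"dx": 0,"dy": 0,"dz": -12,"hand": 0}
    - {"ax": 0,"ay": 0,"az": 0,"dx": 0,"dy": 0,"dz": -12,"hand": 0}

```text
clock: 22.2
eef_pos: [497.0, 320.1, 119.2]
tool_rot: [-3.137, 0.694, 0.624]
force: [0.1, -1.1, -0.9]
width: 85.4
gripper_force: 0.0
```

```bash
python3 fl.py; python3 - <<'E'
from h import *
from cell import get_image
s,p,r=state();print(s["clock"],p,s["force"],s["width"],np.round(s["qpos"],2))
for n in("top","side","wrist"):
  t=get_image(n);hsv=cv2.cvtColor(t["pixels"],cv2.COLOR_RGB2HSV);cv2.imwrite(f"pics/end_{n}.png",t["pixels"][:,:,::-1])
  m=(((hsv[...,0]<8)|(hsv[...,0]>172))&(hsv[...,1]>120)&(hsv[...,2]>90)).astype(np.uint8)
  h=((hsv[...,0]>8)&(hsv[...,0]<25)&(hsv[...,1]>50)&(hsv[...,1]<140)&(hsv[...,2]>150)).astype(np.uint8)
  print(n,"pred base top, handle top",proj(t,[[457.5,294.5,26],[457.5,294.5,98]]).round().tolist())
  q=proj(t,[[457.5,294.5,60]])[0]
  for nm,mm in(("red",m),("wood",h)):
   for x,y,ww,hh,a in cv2.connectedComponentsWithStats(mm)[2][1:]:
    if a>15 and abs(x-q[0])<90 and abs(y-q[1])<90: print(nm,x,y,ww,hh,a,atz(t,(x+ww/2,y+hh/2),26 if nm=="red" else 98).round())
E
```

```text
top
###########.
.##########.
.##########.
.########...
.##########.
1.1 [[284.4  85.2]]
1.3 [[283.3  83.8]]
1.5 [[282.2  85.7]]
side
###########.
.##########.
###########.
..######..#.
###########.
1.1 [[296.6 300.3]]
1.3 [[299.1 306.7]]
1.5 [[299.4 310.2]]
22.3 [494.70795184 319.65671913 116.84022932] [ 0.20871007  0.11707504 -0.70454038] 85.5430922399724 [-0.95  1.3   1.07  0.99 -0.71  1.94 -1.03]
top pred base top, handle top [[193.0, 201.0], [189.0, 199.0]]
red 185 191 20 21 161 [456. 287.  26.]
wood 188 196 9 8 54 [454. 286.  98.]
side pred base top, handle top [[303.0, 178.0], [306.0, 169.0]]
red 297 172 11 16 112 [462. 288.  26.]
wood 300 167 9 14 79 [468. 282.  98.]
wood 330 218 13 13 23 [650. 270.  98.]
wood 238 256 12 13 43 [598. -19.  98.]
wrist pred base top, handle top [[256.0, 155.0], [255.0, 226.0]]
red 225 122 61 49 1809 [468. 302.  26.]
wood 242 150 28 81 1783 [500. 324.  98.]
```

```bash
python3 -c "
from cell import *
print(finish_job())"
```

```text
the job is handed in; nothing more can be done
None
```

I handed the job in at about 22 s of robot time: the stamp is standing upright near the middle of the large grey tray, the flap is fully down, and the arm is clear; no pass/fail verdict came back, and I did not re-check the glue bottle and pen cup positions at the end.

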